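# Torque the pipe clamp nut with the click wrench

### The arm

A 7-joint arm with a two-finger parallel gripper is mounted at the origin on a cart in front of the work surface, level with it; the furniture and walls round the work are solid. World frame = base frame: x ahead of the robot, y to its left, z up, the work surface at z = 0. Lengths are in m, angles in rad, forces in N, time in s.
With the tool pointing down it reaches from about 0.425 to 0.925 m from the base axis. Payload 6.8 kg.
Tool frame: the origin (TCP) lies at the centre of the arm's flange, where the gripper is bolted on; the fingertips stand 173 mm ahead of it and the grasp point (between the pads) lies 155 mm ahead of it (r.hold_point_z is the distance from the TCP to the grasp point, in m); z points along the fingers, x is the direction in which the jaws open and shut, and the axes are right-handed (so a half turn about z gives the same grasp; the last joint's range is limited). The gripper opens to 85 mm and grips with 20 to 120 N. Pads are 22 mm wide; open, the fingers measure 114 mm over their backs; the gripper's body (76 mm by 85 mm) begins 54 mm behind the grasp point. The pads swing forward as they close: fully open they stand 13 mm farther back than shut.
Start: joints at [1.234, 0.477, 0.022, 1.555, -0.011, 1.109, -0.083], TCP at [0.153, -0.657, 0.405] pointing down, gripper open.
Joint ranges: [-2.96, 2.96], [-0.34, 2.1], [-1.41, 1.46], [0.24, 2.44], [-1.37, 4.51], [0.17, 1.92], [-2.96, 2.96]. Speed limits (rad/s): [2.39, 2.39, 3.14, 3.14, 3.14, 3.14, 3.14].

### API

Orientations are given as a rotation vector (axis times angle).
In Python, from bench import r gives the robot as it stands.
- The arm moves only by the tool apply_moves, never from a script. Its arguments are lists of equal length, an entry for each row: "dp": the shift along the tool's x, y, z scaled (see below), a list of three; "twist": the turn, a rotation vector about the tool's x, y, z scaled (see below), a list of three; "jaw": the closure in counts, from 0 (fully open) to 255 (shut). In form: {"dp": [[x, y, z], ...], "twist": [[rx, ry, rz], ...], "jaw": [jaw, ...]}. A call has 1 to 20 rows; each row shifts and turns the pose as measured when the row begins, along the tool's axes as they then stand; what a row does not reach is not made up. The controller multiplies each number of a shift by 12 cm and each number of a turn by 120 degrees. A row lasts 1/10 s, in which the tool goes at most 50 mm and 8.59 degrees, less where a joint would pass 70% of its speed; a pose out of reach is approached as far as the arm can. A call with a number of a shift or a turn outside -1 to 1 is refused whole. A call with a gripper value outside its range is refused whole. The fingers move at their own pace and stop on an object; "grip_force" is the grip in N (left out, the last holds). Time passes only in rows, so rows that do not move let the fingers close. It gives the time, the measured TCP pose, the force and the opening at its end, in the units of the state.
- r.get_obs(): the state, without advancing time (a new reading comes with each control period).
- r.grab_frame(name): name is "scene" or "top"; returns a dict with "color" (384x512x3 uint8, red, green, blue), "z_map" (384x512 float32, m along the optical axis (not along the pixel's ray), 0 where there is no reading), "intrinsics" (3x3 intrinsics, pixels), "dist_coeffs" ([k1, k2, p1, p2, k3] as OpenCV has them; the pictures are not rectified), "R" (3x3) and "t" (3): a world point X has camera coordinates R X + t. Camera axes: x right, y down, z forward; pixel columns grow to the right and rows downward; lengths in m; the calibration is good to about 2 mm. A picture is of the moment at which its call begins.
- r.hand_in(): hands the job in, once; it reports no verdict.
The state is a dict: "clock": time; "joints": joint angles; "qvel": joint speeds; "tau": joint torques, N m; "tcp_pos": TCP position; "orientation": TCP orientation; "contact_force": force on the tool from outside, world axes, zero at the start; "moment": the same for the moment, N m; "grip_width": finger opening in m.
Only numpy, scipy, OpenCV 4.12 (cv2) and the standard library are available. Lean on these libraries where they do the work, as an engineer would, in place of code of your own. Each camera call takes 0.05 s, during which the arm holds its last target.

### The job

Fit the ring of the click wrench fully down over the hex nut of the pipe clamp stand and turn it clockwise, seen from above, until the wrench's breakaway joint clicks over; stop there, without pulling on to the end of the handle's free travel. Then take the wrench off the nut and lay it flat on the bench, clear of the stand, its handle sprung back straight and the nut left tight. Leave the spray can, the caliper and the nut driver where they are.

Things in the scene. Friction and masses are not known exactly. Their poses are not given: they have to be found in the camera images.
- wrench: loose click wrench, 0.3 to 0.4 kg, 280 mm long: steel ring head, neck, black ribbed handle. Origin: centre of the ring's underside with the handle straight; x from handle to ring, z up. Handle 22 mm wide, 24 mm high, centre line 20 mm above the origin, from x = -105 to -230 mm, then a 40 mm butt cap to -254. Lies on ring and cap, origin at z = 0.
- wrench_grip (a point): middle of the wrench's handle on its centre line, 145 mm behind the ring's centre and 20 mm above the ring's underside; axes as wrench
- wrench_ring (a point): centre of the underside of the wrench's ring. The ring is 14 mm high, open above and below, 57 mm over its outer flats, its six-sided hole 42.6 mm across flats. With the handle straight its axes are those of wrench; the hole's corners lie on its x axis and every 60 degrees from it.
- wrench_head (a joint): breakaway hinge, vertical, 44 mm behind the ring's centre: 0 = handle straight, grows as the handle yields clockwise from above, end stop 0.30 rad. A spring holds it at 0 up to 0.9 N m (9 N sideways at mid-handle), then it yields with falling resistance, nearly none at 0.28; let go, it springs back. Clicked when past 0.10; past 0.27 it is on its end stop and would overtighten.
- nut_seat (a point): centre of the underside of the steel hex nut, on the washer, 48 mm above the bench, z up. Nut 40 mm across flats, 10 mm high plus an 8.5 mm taper to a blunt top; a 22 mm round stud rises through it to 76 mm above the bench. Axes turn with the nut: flats face along x, corners at 30 degrees from x and every 60 degrees. The ring fits in six positions, with about 0.12 rad of play either way.
- nut_rim (a point): point on one flat of the nut, 20 mm from its axis along its x axis, 7 mm above its underside. The nut turns against 0.2 N m of friction; clockwise tightens. How far it must turn until tight is not known beforehand: between 0.6 and 1.1 rad.
- stand: pipe clamp stand fixed to the bench: grey base plate 130 x 130 x 10 mm, a short aluminium tube (30 mm, along x, axis at y = +50 mm) under a flat steel strap; nut and stud on the strap. Origin on the bench under the nut's axis, z up. Apart from nut and stud nothing on it is higher than 48 mm.
- silicone_spray: spray can, 53 mm across, 191 mm high, standing; origin at the centre of its base. Leave alone.
- caliper: steel caliper, 76 x 229 x 9 mm, lying along y; origin under its middle. Leave alone.
- nut_driver: nut driver with a thick handle, 29 x 196 x 29 mm, lying along y; origin under its middle. Leave alone.

How it is judged:
On the way, in this order (a step that is already met when the one before it is completed fails the run):
1. the wrench's ring is fully down over the nut, its underside on the washer (distance between wrench_ring and nut_seat below 0.006 m), for 0.2 s.
2. the wrench clicks over on the nut, which has turned clockwise to its tight stop (distance between wrench_ring and nut_seat below 0.008 m and distance of nut_rim from where it was at the start of the episode above 0.0095 m and value of joint wrench_head above 0.1 rad), for 0.05 s.
At the end, for the whole second after the job is handed in: Wrench at rest and flat on the bench (ring underside under 8 mm up, tilt under 0.08 rad), ring and grip over 120 mm from the nut seen from above, breakaway joint sprung back under 0.05 rad, nut still turned on (rim point over 9.5 mm from its start) (height (world z) of wrench_ring below 0.008 m and angle between wrench's own z axis and vertical below 0.08 rad and horizontal distance between each of wrench_ring, wrench_grip and nut_seat above 0.12 m and value of joint wrench_head below 0.05 rad and distance of nut_rim from where it was at the start of the episode above 0.0095 m and linear speed of wrench below 0.02 m/s); the robot touches nothing.
It fails at once if the handle is pulled on to the end of its free travel (breakaway joint past 0.27 rad) (value of joint wrench_head above 0.27 rad).
It fails at once if spray can, caliper or nut driver moved by more than 25 mm (distance of any of silicone_spray, caliper, nut_driver from where it was at the start of the episode above 0.025 m).
It also fails if it takes over 67 s, if anything falls off the work surface, if the arm or the gripper's body presses on something with over 40 N, if the wrist force passes 120 N, or if a joint passes its speed limit or range.

## Working session

There is one attempt and no reset: what is moved stays moved. The work goes in short steps, Python scripts to look and compute and a tool call to move; the robot and the scene stay as the last step left them, time stands still between calls to the robot, and variables do not carry over. Pictures are saved under pics/ and viewed, and the job is handed in when it is done.

Besides the shell and the picture viewer there is one more tool, called by a JSON object that holds its "method" and its "body", one argument or row to a line. apply_moves: Moves the arm, as the interface text tells. Shifts and turns lie within -1 to 1; 1 stands for 12 cm of shift or 120 degrees of turn. Its arguments: {"type":"object","properties":{"dp":{"type":"array"},"twist":{"type":"array"},"jaw":{"type":"array"},"grip_force":{"type":"number"}},"required":["dp","twist","jaw"]}

```bash
mkdir -p pics; ls
cat > h.py <<'E'
import numpy as np, cv2
from bench import r
def grab(n):
    f=r.grab_frame(n); return f
def save(f,name): cv2.imwrite('pics/'+name,cv2.cvtColor(f['color'],cv2.COLOR_RGB2BGR))
def ray(f,px):
    p=cv2.undistortPoints(np.array(px,float).reshape(-1,1,2),np.array(f['intrinsics'],float),np.array(f['dist_coeffs'],float)).reshape(-1,2)
    R=np.array(f['R']);t=np.array(f['t']); d=np.c_[p,np.ones(len(p))]@R; o=-R.T@t; return o,d
def onz(f,px,z):
    o,d=ray(f,px); z=np.broadcast_to(z,len(d)); return o+d*((z-o[2])/d[:,2])[:,None]
def cloud(f):
    h,w=f['z_map'].shape; u,v=np.meshgrid(np.arange(w),np.arange(h))
    o,d=ray(f,np.c_[u.ravel(),v.ravel()]); P=o+d*f['z_map'].reshape(-1,1); P[f['z_map'].ravel()<=0]=np.nan
    return P.reshape(h,w,3)
def proj(f,P):
    rv,_=cv2.Rodrigues(np.array(f['R'],float)); return cv2.projectPoints(np.array(P,float).reshape(-1,1,3),rv,np.array(f['t'],float),np.array(f['intrinsics'],float),np.array(f['dist_coeffs'],float))[0].reshape(-1,2)
E
python3 - <<'E'
from h import *
import pickle
print(r.get_obs(), r.hold_point_z)
for n in ('scene','top'):
    f=grab(n); save(f,n+'0.png'); pickle.dump({k:np.array(v) for k,v in f.items()},open(n+'0.pkl','wb')); print(n,f['intrinsics'],f['R'],f['t'],-np.array(f['R']).T@f['t'])
E
```

```text
pics
{'clock': 0.0, 'joints': array([ 1.23388837,  0.47781197,  0.02230571,  1.55645509, -0.01150898,
        1.10926661, -0.08307956]), 'qvel': array([-1.36037638e-03, -1.16288366e-03, -1.11655407e-03, -4.20319558e-04,
       -2.50180934e-04,  1.32310357e-04,  4.96854368e-05]), 'tau': array([-5.46787232e-04, -5.96444035e+01,  1.60701815e+00, -2.81204510e+01,
        1.22867691e-02,  9.34755779e-03, -7.81196036e-06]), 'tcp_pos': array([ 0.15306758, -0.65713632,  0.40371525]), 'orientation': array([-2.45976048e+00,  1.95260224e+00,  2.33509022e-03]), 'contact_force': array([-0.62069773, -0.70973036, -0.32697621]), 'moment': array([-0.04466531,  0.01083387,  0.0075279 ]), 'grip_width': 0.08565376068905352} 0.1547
scene [[363.42102889   0.         256.7847474 ]
 [  0.         363.42102889 191.53075721]
 [  0.           0.           1.        ]] [[-0.72761482 -0.68598195  0.00233313]
 [-0.42227867  0.44522161 -0.78959385]
 [ 0.54060837 -0.57550541 -0.61362538]] [0.41285513 0.24761442 1.10448435] [-0.19213169  0.8086046   0.87229121]
top [[488.12331311   0.         252.81976406]
 [  0.         488.12331311 186.13993656]
 [  0.           0.           1.        ]] [[-0.02709358 -0.99959272 -0.00896267]
 [-0.99716012  0.02765573 -0.07004901]
 [ 0.07026835  0.00703933 -0.99750329]] [0.0809916  0.51023184 1.52337718] [0.403932   0.05612422 1.55604088]
```

View pics/scene0.png

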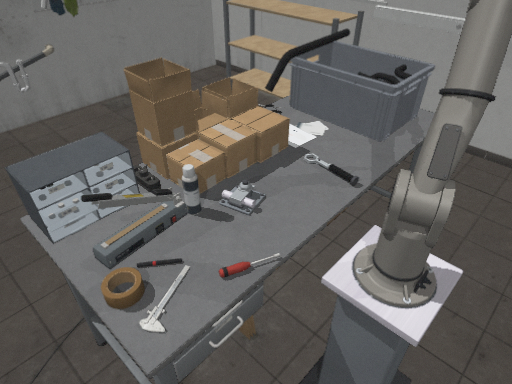

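View pics/top0.png

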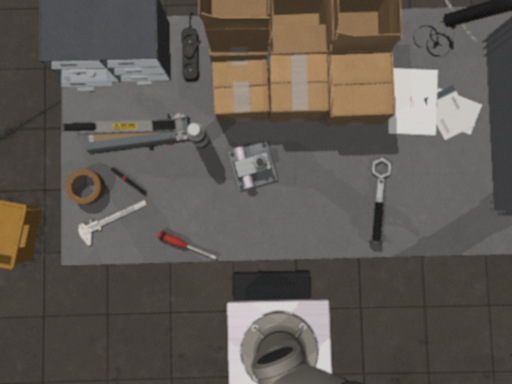

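The scene view shows the wrench at (330,168), stand at (243,197) and spray can at (191,190). The top view has the ring at (381,168), butt at (376,245), and nut near (262,162). I'll zoom in next.

Run:
```python
from h import *
import pickle
t=pickle.load(open('top0.pkl','rb'));s=pickle.load(open('scene0.pkl','rb'))
a=cv2.resize(t['color'][130:200,220:290],(420,420),interpolation=cv2.INTER_CUBIC)
b=cv2.resize(t['color'][150:255,340:410],(280,420),interpolation=cv2.INTER_CUBIC)
cv2.imwrite('pics/tz.png',cv2.cvtColor(np.hstack([a,b]),cv2.COLOR_RGB2BGR))
a=cv2.resize(s['color'][170:220,215:275],(480,400),interpolation=cv2.INTER_CUBIC)
b=cv2.resize(s['color'][140:200,295:365],(280,240),interpolation=cv2.INTER_CUBIC)
b=np.vstack([b,np.zeros((160,280,3),np.uint8)])
cv2.imwrite('pics/sz.png',cv2.cvtColor(np.hstack([a,b]),cv2.COLOR_RGB2BGR))
for n,px,z in (('nut',(262,162),.07),('ring',(381,168),.014),('butt',(376,245),.03),('can',(195,132),.191)):
    print(n,onz(t,[px],z))
C=cloud(t); print(np.nanmax(C[150:175,250:275,2]), C[10:130,200:400,2].max(), C[0:100,480:,2].max())
D=cloud(s)
for (u,v) in ((243,190),(312,158),(345,173)): print(D[v,u])
# scene points within nut region heights
m=(D[...,2]>.05)&(D[...,2]<.085)&(D[...,0]>.35)&(D[...,0]<.55)&(D[...,1]<.1)&(D[...,1]>-.05)
print(m.sum(),D[m].mean(0),D[m].min(0),D[m].max(0))
m=(C[...,2]>.05)&(C[...,2]<.085)&(C[...,0]>.35)&(C[...,0]<.6)&(C[...,1]<.12)&(C[...,1]>-.05)
print(m.sum(),C[m].mean(0),C[m].min(0),C[m].max(0))
```

```text
nut [[0.5819039  0.03650451 0.07      ]]
ring [[ 0.55878795 -0.33959958  0.014     ]]
butt [[ 0.31839523 -0.30910292  0.03      ]]
can [[0.65795632 0.22495905 0.191     ]]
0.08407656281614995 nan nan
[0.57598877 0.06558131 0.049723  ]
[ 0.56235326 -0.35068115  0.00296123]
[ 0.37418737 -0.31395363  0.03117156]<stdin>:18: RuntimeWarning: Mean of empty slice.
  ret = um.true_divide(
Traceback (most recent call last):
ValueError: zero-size array to reduction operation minimum which has no identity
```

View pics/tz.png

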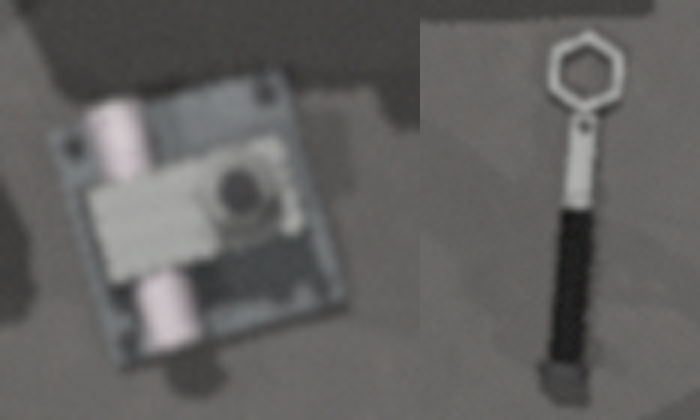

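View pics/sz.png

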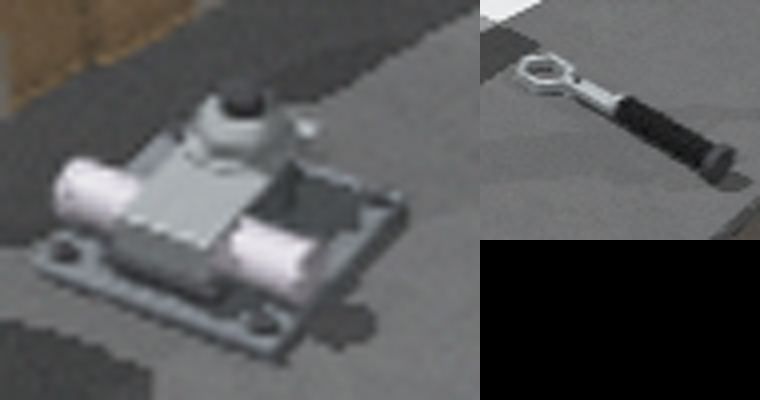

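The top zoom shows the stud's dark top at about (260.2,162), with the hex ring and black handle clear. I'll enlarge the nut with more contrast and measure precisely.

Run:
```python
from h import *
import pickle
t=pickle.load(open('top0.pkl','rb'));s=pickle.load(open('scene0.pkl','rb'))
fs=[t]; 
# average a few frames for noise
acc=t['color'].astype(float); acs=s['color'].astype(float); n=1
for i in range(6):
    acc+=r.grab_frame('top')['color']; acs+=r.grab_frame('scene')['color']; n+=1
acc/=n; acs/=n; np.save('acc.npy',acc); np.save('acs.npy',acs)
def st(x):
    lo,hi=np.percentile(x,2),np.percentile(x,98); return np.clip((x-lo)/(hi-lo)*255,0,255).astype(np.uint8)
a=cv2.resize(st(acc[148:178,246:276]),(400,400),interpolation=cv2.INTER_CUBIC)
b=cv2.resize(st(acs[178:202,230:254]),(400,400),interpolation=cv2.INTER_CUBIC)
cv2.imwrite('pics/nut1.png',cv2.cvtColor(np.hstack([a,b]),cv2.COLOR_RGB2BGR))
C=cloud(t);D=cloud(s)
print(np.round(C[154:172,252:272,2]*1000).astype(int))
m=(C[...,2]>.1)&(C[...,0]>.5)
print('tall pts', np.nanmin(C[m],0),np.nanmax(C[m],0))
m=(D[...,2]>.03)&(D[...,0]>.3)&(D[...,0]<.8)&(D[...,1]<.0)
print('tall pts y<0 scene', np.nanmin(D[m],0),np.nanmax(D[m],0))
m=(C[...,2]>.08)&(C[...,0]>.3)&(C[...,1]<.15)&(C[...,1]>-.5);Q=C[m];print('front of boxes x',np.percentile(Q[:,0],[0,1,5]),np.nanmax(Q[:,2]))
```

```text
[[12 11 13 13  7  4  7  8  8 42 41 45 44 45 45  5  5  7 -4  1]
 [14  5 10 48 49 50 51 51 49 48 48 44 47 47 48  6  6 12 10 -8]
 [ 8  8 48 51 57 56 57 56 57 59 52 47 54 51 47  8 10  9  9 -2]
 [49 45 42 60 63 68 69 67 69 64 62 60 49 54 44 11 11  9 12 -3]
 [46 50 55 61 64 67 69 73 72 60 64 67 56 53 46 43 15  7 16  4]
 [47 47 61 69 69 77 77 77 75 78 67 65 60 43 49 50  8  9  9  7]
 [45 58 63 71 77 70 76 76 70 75 75 66 65 62 47 46  8  9  8  6]
 [55 65 66 66 80 75 79 71 71 76 79 63 69 61 47 50 42 10  6 10]
 [63 66 62 67 77 84 75 74 77 74 76 69 59 65 58 47 47 15  8 14]
 [54 59 67 67 75 78 77 75 77 79 80 65 68 63 63 51 41  8  9 13]
 [54 63 61 66 76 72 77 78 73 78 73 65 65 55 46 43 47 13  3  8]
 [48 57 58 70 72 66 76 79 72 70 70 71 63 44 48 45 47 48 14 16]
 [48 43 54 62 59 68 64 67 63 66 69 61 54 49 49 46 43 50 10 11]
 [46 46 48 60 66 61 61 61 68 66 69 58 49 46 41 43 47 46 10 10]
 [43 50 49 62 61 62 59 64 63 60 61 51 49 46 44 38 39 47  8 13]
 [43 45 44 53 53 47 49 52 47 49 53 53 47 47 43  9  6 14 11 10]
 [39 52 43 48 49 46 47 45 46 47 52 47 10 12 16 18  8  9 12 13]
 [44 44 46 46 43 52 46 51 48  7 -1  4  9 12  8 14  9 11  8 12]]
tall pts [ 0.50008206 -0.70119897  0.10000102] [1.07181375 0.65536918 0.41419323]
tall pts y<0 scene [ 0.31988866 -2.45401028  0.03007178] [ 7.99889754e-01 -2.59054444e-04  3.35780783e-01]
front of boxes x [0.58064586 0.70319246 0.71877656] 0.41419322776218426
```

View pics/nut1.png

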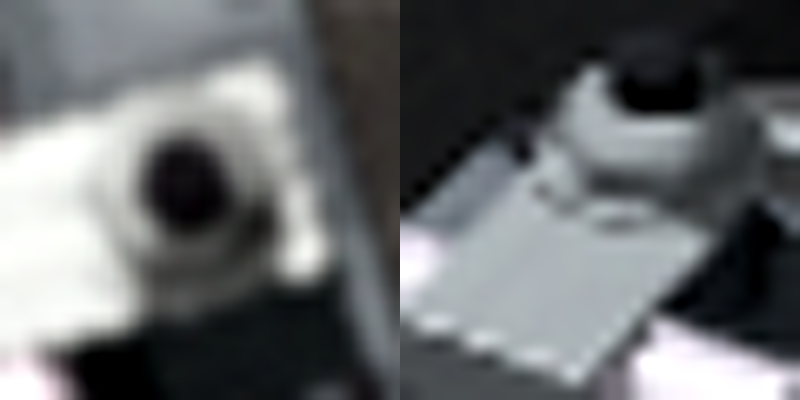

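Run:
```python
from h import *
import pickle
from scipy.ndimage import map_coordinates
t=pickle.load(open('top0.pkl','rb'));s=pickle.load(open('scene0.pkl','rb'))
zt=[t['z_map']];zs=[s['z_map']];ct=[];cs=[]
for i in range(12):
    f=r.grab_frame('top'); zt.append(f['z_map']); ct.append(f['color'])
for i in range(6):
    f=r.grab_frame('scene'); zs.append(f['z_map']); cs.append(f['color'])
zt=np.array(zt);zs=np.array(zs)
print('noise',zt[:,162,260].std(),zs.std(0)[190,243])
np.savez('avg.npz',zt=np.median(zt,0),zs=np.median(zs,0),ct=np.mean(ct,0),cs=np.mean(cs,0))
t['z_map']=np.mean(zt,0); s['z_map']=np.mean(zs,0)
C=cloud(t);D=cloud(s)
print(np.round(C[154:172,250:272,2]*1000).astype(int))
m=C[...,2]>.071; m[:150]=0;m[175:]=0;m[:,:245]=0;m[:,275:]=0
v,u=np.nonzero(m);print('stud px',u.mean(),v.mean(),m.sum(),onz(t,[(u.mean(),v.mean())],.076))
w=np.clip(60-t['color'].max(2).astype(float),0,None); 
acc=np.load('acc.npy'); g=acc.mean(2); sub=g[155:170,253:269]; w=np.clip(75-sub,0,None); vv,uu=np.mgrid[155:170,253:269]
cu,cv=(w*uu).sum()/w.sum(),(w*vv).sum()/w.sum();print('stud colour',cu,cv,onz(t,[(cu,cv)],.076))
acs=np.load('acs.npy');g=acs.mean(2); print(np.round(g[178:192,238:252]).astype(int))
```

```text
noise 0.0032692018 0.0025814075
[[ 12   9  10  10  11  11  10  11   9  12   9  44  45  45  45  46  46  11
   10  10  -2   1]
 [  8  10   9   9  10  48  47  48  47  48  49  50  48  43  47  46  45  11
   11 129   8  -1]
 [ 11  11  11  10  47  47  61 175  60  58  59  59  58  47  47  46  45  10
    9  11  10   0]
 [ 44  46  47  48  47  61  66 180  66  66  68  66  65  61  49  48  46  10
    9   9  11  -2]
 [ 46  46  47  49  59  63  65 179  74 191  75  67 179  63  59  49  50 161
   10   9  10 127]
 [ 45  43  47  48  63  66  65  75  76  77  75  75  67  66  62  47  47  44
    9  10  10   9]
 [ 43  49  48  60  64  65  74  74  75  77  76  75  74  67  62  57  48  47
   10  10   9   9]
 [ 45  49  48  63  66  67  77  76  76  75  76  77  77  66  66  62  48  47
   42  11   9  10]
 [ 42 164  59  65  67  66  76  76  76  76  77  77  75  66 179  63  58  47
   45  10   8  11]
 [ 45  48  58  62  65  65  74  77  76  77  77  77 190  66  67  63  56  48
   45   9  10   9]
 [ 45  47  49 174  64 182  74 189  76  76  75  75  68  65  63  59  48  45
   46   9  10  11]
 [ 45  49  46  55  61  66  67  69  75  76  76
[... 903 characters left out ...]
2  72  72  76  82  83  82  78  70  67  66  65  64]
 [ 74  74  73  73  78  81  78  78  76  71  85  74  66  66]
 [ 73  72  87 156 110  69  76  78  68  51  81  74  67  66]
 [ 73  91 147 169 111  52  48  54  49  43  79  86 104 110]
 [ 72 108 157 174 153  94  58  49  51  68 100 102 107 123]
 [101 133 163 174 173 171 172 174 170 149 119 103  98  99]
 [138 133 150 169 172 171 169 164 157 137 113 101  93  98]
 [158 175 144 147 160 160 157 151 147 123 105  95  91  98]
 [175 175 149 114 103 111 113 119 118  99  92  90  94 100]
 [138 160 151 115 100 100 101 102  99  93  95 101 101 103]
 [176 146 141 167 174 161 156 122  97  97  98 106  88  70]
 [174 173 174 161 137 133 146 148 148 125 104  93  72  57]]
```

Run:
```python
from h import *
import pickle
t=pickle.load(open('top0.pkl','rb'));s=pickle.load(open('scene0.pkl','rb'));A=np.load('avg.npz')
t['z_map']=A['zt'];s['z_map']=A['zs'];C=cloud(t);D=cloud(s)
sl=(slice(150,176),slice(244,276))
P=C[sl].reshape(-1,3);P=P[~np.isnan(P[:,2])]
st=P[(P[:,2]>.072)];print('stud top mean',st.mean(0),len(st),'extent',st.max(0)-st.min(0))
nt=P[P[:,2]>.053];print('nut mean',nt.mean(0),len(nt),'area mm2 equiv',len(nt))
c=(nt.min(0)+nt.max(0))/2;print('nut bbox centre',c)
for c in (nt.mean(0),st.mean(0)):
  d=nt[:,:2]-c[:2];rr=np.hypot(*d.T);ph=np.arctan2(d[:,1],d[:,0])
  for k in (2,4,6):
    for wgt in (np.ones(len(rr)),nt[:,2]-.048):
      z=(wgt*(rr/.02)**k*np.exp(6j*ph)).sum()/(wgt*(rr/.02)**k).sum();print(k,'corner ang deg',np.degrees(np.angle(z))/6,abs(z))
  # taper only z 58..66
  # radial outline
  b=np.round((np.degrees(ph)%60)/10).astype(int)%6
  # max radius per 10deg sector, all
  q=(np.degrees(ph)%360//15).astype(int);print([ (i*15+7, round(rr[q==i].max()*1000,1)) for i in range(24) if (q==i).any()])
Q=D[170:205,225:260].reshape(-1,3);Q=Q[(Q[:,2]>.0505)&(Q[:,2]<.059)&(abs(Q[:,0]-.58)<.03)&(abs(Q[:,1]-.044)<.03)]
d=Q[:,:2]-st.mean(0)[:2];o=np.argsort(np.arctan2(d[:,1],d[:,0]))
for i in o: print(np.round(np.degrees(np.arctan2(d[i,1],d[i,0]))),np.round(d[i]*1000,1),round(Q[i,2]*1000,1),round(np.hypot(*d[i])*1000,1))
S=D[170:205,225:260].reshape(-1,3);S=S[(S[:,2]>.07)&(S[:,2]<.09)&(abs(S[:,0]-.58)<.03)&(abs(S[:,1]-.044)<.03)];print('scene stud',S.mean(0),len(S))
```

```text
stud top mean [0.58283485 0.0458927  0.07582556] 45 extent [0.0218446  0.0186524  0.00478577]
nut mean [0.58216099 0.04579997 0.06709197] 148 area mm2 equiv 148
nut bbox centre [0.58324552 0.04564637 0.06592027]
2 corner ang deg 29.127334685172855 0.114859080621812
2 corner ang deg 28.086822188719836 0.10220749164878669
4 corner ang deg 29.10449273282117 0.16902169097121417
4 corner ang deg 28.1404627078591 0.16252677832731174
6 corner ang deg 29.093829295529687 0.2211760429581715
6 corner ang deg 28.209183060213093 0.21761834968420096
[(7, np.float64(20.1)), (22, np.float64(21.6)), (37, np.float64(20.5)), (52, np.float64(20.4)), (67, np.float64(19.8)), (82, np.float64(21.5)), (97, np.float64(21.5)), (112, np.float64(19.8)), (127, np.float64(18.8)), (142, np.float64(21.0)), (157, np.float64(19.7)), (172, np.float64(17.8)), (187, np.float64(18.0)), (202, np.float64(20.0)), (217, np.float64(20.9)), (232, np.float64(19.0)), (247, np.float64(19.3)), (262, np.float64(21.8)), (277, np.float64(21.8)), (292, np.float64(20.2)), (307, np.float64(20.9)), (322, np.float64(20.7)), (337, np.float6
[... 1139 characters left out ...]
.2
30.0 [21.5 12.3] 58.9 24.7
49.0 [18.2 21.1] 51.4 27.8
51.0 [15.2 18.7] 51.6 24.1
60.0 [14.4 24.7] 50.7 28.6
76.0 [ 6.8 27. ] 51.3 27.9
79.0 [ 4.8 23.7] 55.2 24.1
80.0 [ 4.5 24.1] 50.9 24.5
86.0 [ 1.6 21.7] 51.0 21.7
90.0 [ 0.1 23. ] 57.2 23.0
95.0 [-1.7 19.6] 56.3 19.7
99.0 [-3.4 21.4] 53.5 21.6
107.0 [-5.7 18.5] 53.1 19.3
109.0 [-6.4 19. ] 58.4 20.0
121.0 [-10.9  18.3] 55.8 21.3
130.0 [-13.6  16. ] 51.3 21.0
131.0 [-13.2  15.4] 55.4 20.3
139.0 [-20.1  17.2] 50.7 26.4
140.0 [-17.  14.] 51.9 22.0
141.0 [-17.  14.] 56.6 22.0
154.0 [-16.2   8. ] 52.9 18.1
154.0 [-16.1   7.8] 57.3 17.8
167.0 [-23.9   5.3] 50.8 24.5
169.0 [-16.8   3.3] 55.2 17.2
scene stud [0.58246902 0.050479   0.07662103] 26
```

Depth puts the nut axis at about (0.5825, 0.0455), stud top at 75.8 mm (given 76), and nut corners at about 28.5° mod 60. So a wrench heading of about 88.5°, with the handle toward -y, fits. Next I'll measure the wrench.

```bash
cat >> h.py <<'E'
from scipy.spatial.transform import Rotation as Ro
def tool():
    o=r.get_obs(); R=Ro.from_rotvec(o['orientation']).as_matrix(); return o,R
def plan(goal_xyz_gp,yaw_deg):
    """shift in tool axes & units to bring grasp point to goal with x_tool yaw, tool down"""
    o,R=tool(); p=o['tcp_pos']; g=np.array(goal_xyz_gp)+np.array([0,0,r.hold_point_z])
    a=np.radians(yaw_deg); Rg=np.array([[np.cos(a),np.sin(a),0],[np.sin(a),-np.cos(a),0],[0,0,-1]])
    rv=Ro.from_matrix(R.T@Rg).as_rotvec()
    gp=p+R@[0,0,r.hold_point_z]; d=R.T@(g-p)
    yaw=np.degrees(np.arctan2(R[1,0],R[0,0]))
    print('t%.2f gp'%o['clock'],gp.round(4),'yaw %.2f tilt %.2f'%(yaw,np.degrees(np.arccos(-R[2,2]))),'F',o['contact_force'].round(1),'M',o['moment'].round(2),'w',round(o['grip_width'],4))
    print('  dp total (units)',(d/.12).round(3),' twist units',(np.degrees(rv)/120).round(4),' dp in goal frame',(Rg.T@(g-p)/.12).round(3))
E
python3 - <<'E'
from h import *
import pickle
t=pickle.load(open('top0.pkl','rb'));s=pickle.load(open('scene0.pkl','rb'));A=np.load('avg.npz')
t['z_map']=A['zt'];s['z_map']=A['zs'];C=cloud(t);D=cloud(s)
col=A['ct'].astype(np.uint8);g=col.max(2)
m=(g<45).astype(np.uint8);m[:180]=0;m[245:]=0;m[:,:365]=0;m[:,395:]=0
n,l,stt,cen=cv2.connectedComponentsWithStats(m);i=1+np.argmax(stt[1:,4]);print('handle',stt[i],cen[i])
v,u=np.nonzero(l==i);q=onz(t,np.c_[u,v],.030);print('handle centroid',q.mean(0))
w,V=np.linalg.eigh(np.cov((q-q.mean(0))[:,:2].T));ax=V[:,1]*np.sign(V[0,1]);print('axis deg',np.degrees(np.arctan2(ax[1],ax[0])),'extent',np.ptp(q[:,:2]@ax), np.ptp(q[:,:2]@[-ax[1],ax[0]]))
b=(col.min(2)>105).astype(np.uint8);b[:150]=0;b[195:]=0;b[:,:365]=0;b[:,400:]=0
n,l,stt,cen=cv2.connectedComponentsWithStats(b);i=1+np.argmax(stt[1:,4]);print('ring comp',stt[i],cen[i])
cs,hi=cv2.findContours((l==i).astype(np.uint8),cv2.RETR_CCOMP,cv2.CHAIN_APPROX_NONE)
for c,hh in zip(cs,hi[0]):
    if hh[3]>=0:
        M=cv2.moments(c);cc=(M['m10']/M['m00'],M['m01']/M['m00']);print('hole',cc,M['m00'],onz(t,[cc],.014),onz(t,[cc],.007))
# depth points of handle & ring
def sel(C,lo,hi,x0,x1,y0,y1):
    P=C.reshape(-1,3);k=(P[:,2]>lo)&(P[:,2]<hi)&(P[:,0]>x0)&(P[:,0]<x1)&(P[:,1]>y0)&(P[:,1]<y1);return P[k]
for nme,X in (('top',C),('scene',D)):
    h=sel(X,.02,.05,.31,.47,-.38,-.25);print(nme,'handle+cap',h.mean(0),h.min(0),h.max(0),len(h))
    w,V=np.linalg.eigh(np.cov((h-h.mean(0))[:,:2].T));print(np.degrees(np.arctan2(V[1,1],V[0,1])))
    k=sel(X,.008,.022,.51,.62,-.40,-.29);print('ring',k.mean(0),(k.min(0)+k.max(0))/2,np.ptp(k,0),len(k))
plan((.4,-.3,.1),-97)
E
```

```text
handle [373 203  10  38 261] [377.48659004 221.37547893]
handle centroid [ 0.39113276 -0.31705206  0.03      ]
axis deg -7.091128708916786 extent 0.11570863371648715 0.022498732242182573
ring comp [371 157  21  38 311] [380.59807074 174.42122186]
hole (380.69696969696963, 181.30303030303028) 5.5 [[ 0.51666687 -0.33675035  0.014     ]] [[ 0.51717862 -0.33853378  0.007     ]]
hole (381.07876712328766, 167.3538812785388) 146.0 [[ 0.56083189 -0.33993885  0.014     ]] [[ 0.56154413 -0.34173676  0.007     ]]
top handle+cap [ 0.39058078 -0.31767699  0.03058906] [ 0.318111   -0.33859855  0.02018016] [ 0.46992372 -0.29133822  0.04093628] 388
171.89848926965962
ring [ 0.55346824 -0.34004199  0.01423103] [ 0.55076041 -0.34036842  0.01510462] [0.08018385 0.05665194 0.01348218] 147
scene handle+cap [ 0.38516007 -0.30904128  0.0302933 ] [ 0.32065034 -0.33350875  0.02011739] [ 0.46955768 -0.28616167  0.04096005] 199
172.52788472964548
ring [ 0.55705018 -0.33390291  0.01413176] [ 0.55072912 -0.33796968  0.01485884] [0.08070317 0.06031638 0.01292899] 68
t1.60 gp [ 0.1531 -0.6574  0.25  ] yaw -76.89 tilt 0.00 F [-0.6  0.7 -0.4] M [-0.03 -0.01 -0.07] w 0.0853
  dp total (units) [-2.434 -2.679  1.25 ]  twist units [-0.      0.      0.1676]  dp in goal frame [-3.207 -1.679  1.25 ]
```

Run:
```python
from h import *
plan((.417,-.321,.12),-97.5)
```

```text
t1.60 gp [ 0.1531 -0.6574  0.25  ] yaw -76.89 tilt 0.00 F [-0.6  0.7 -0.4] M [-0.03 -0.01 -0.07] w 0.0853
  dp total (units) [-2.232 -2.778  1.083]  twist units [-0.      0.      0.1717]  dp in goal frame [-3.067 -1.814  1.083]
```

{"method": "apply_moves", "body": {
  "dp": [
    [0,0,0],
    [0,0,0],
    [0,0,0]
  ],
  "twist": [
    [0,0,0.057],
    [0,0,0.057],
    [0,0,0.057]
  ],
  "jaw": [0,0,0],
  "grip_force": 80
}}

```text
clock: 1.9
tcp_pos: [0.1528, -0.6575, 0.4047]
orientation: [-2.059, 2.372, -0.0]
contact_force: [0.1, 0.5, 0.2]
grip_width: 0.0855
```

Run:
```python
from h import *
plan((.417,-.321,.12),-97.5)
```

```text
t1.90 gp [ 0.1529 -0.6575  0.25  ] yaw -98.08 tilt 0.03 F [0.1 0.5 0.2] M [ 0.03  0.03 -0.02] w 0.0855
  dp total (units) [-3.086 -1.785  1.085]  twist units [-0.0002  0.     -0.0048]  dp in goal frame [-3.067 -1.817  1.084]
```

{"method": "apply_moves", "body": {
  "dp": [
    [-0.307,-0.18,0.108],
    [-0.307,-0.18,0.108],
    [-0.307,-0.18,0.108],
    [-0.307,-0.18,0.108],
    [-0.307,-0.18,0.108],
    [-0.307,-0.18,0.108],
    [-0.307,-0.18,0.108],
    [-0.307,-0.18,0.108],
    [-0.307,-0.18,0.108],
    [-0.307,-0.18,0.108],
    [0,0,0]
  ],
  "twist": [
    [0,0,0],
    [0,0,0],
    [0,0,0],
    [0,0,0],
    [0,0,0],
    [0,0,0],
    [0,0,0],
    [0,0,0],
    [0,0,0],
    [0,0,0],
    [0,0,0]
  ],
  "jaw": [0,0,0,0,0,0,0,0,0,0,0]
}}

```text
clock: 3.0
tcp_pos: [0.4292, -0.3152, 0.271]
orientation: [2.047, -2.379, 0.015]
contact_force: [-0.8, 0.4, 0.2]
grip_width: 0.0853
```

Run:
```python
from h import *
plan((.417,-.321,.023),-97.5)
f=grab('top');save(f,'top1.png');f=grab('scene');save(f,'scene1.png')
```

```text
t3.00 gp [ 0.4298 -0.3166  0.1163] yaw -98.58 tilt 0.56 F [-0.8  0.4  0.2] M [ 0.07  0.02 -0.02] w 0.0853
  dp total (units) [0.057 0.097 0.777]  twist units [-0.0025 -0.004  -0.009 ]  dp in goal frame [0.062 0.094 0.777]
```

View pics/scene1.png

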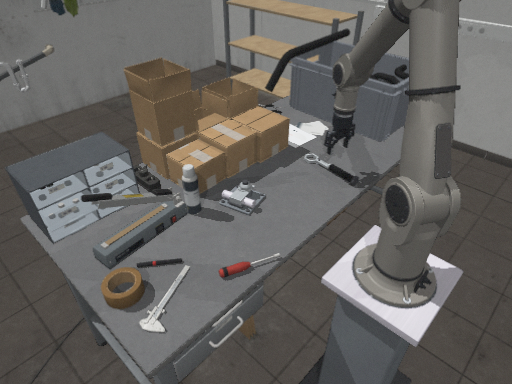

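The gripper, at (340,135), is now above the wrench handle at (340,172). I'll correct sideways, then go down.

{"method": "apply_moves", "body": {
  "dp": [
    [0.06,0.095,0.1],
    [0,0,0.2],
    [0,0,0.2],
    [0,0,0]
  ],
  "twist": [
    [-0.0025,-0.004,-0.009],
    [0,0,0],
    [0,0,0],
    [0,0,0]
  ],
  "jaw": [0,0,0,0]
}}

```text
clock: 3.5
tcp_pos: [0.4107, -0.3322, 0.2135]
orientation: [2.051, -2.374, 0.014]
contact_force: [-0.6, 0.1, 0.1]
grip_width: 0.0853
```

Run:
```python
from h import *
plan((.417,-.321,.023),-97.5)
```

```text
t3.50 gp [ 0.411  -0.3337  0.0588] yaw -98.33 tilt 0.56 F [-0.6  0.1  0.1] M [0.02 0.08 0.03] w 0.0853
  dp total (units) [-0.103 -0.037  0.297]  twist units [-0.0017 -0.0043 -0.0069]  dp in goal frame [-0.1   -0.04   0.298]
```

{"method": "apply_moves", "body": {
  "dp": [
    [-0.1,-0.04,0],
    [0,0,0]
  ],
  "twist": [
    [-0.0017,-0.004,-0.007],
    [0,0,0]
  ],
  "jaw": [0,0]
}}

```text
clock: 3.7
tcp_pos: [0.4168, -0.3225, 0.215]
orientation: [2.068, -2.364, 0.002]
contact_force: [-0.8, 0.4, -0.1]
grip_width: 0.0852
```

Run:
```python
from h import *
plan((.417,-.321,.023),-97.5)
```

```text
t3.70 gp [ 0.4169 -0.3227  0.0603] yaw -97.66 tilt 0.08 F [-0.8  0.4 -0.1] M [ 0.01 -0.03  0.02] w 0.0852
  dp total (units) [-0.013  0.001  0.311]  twist units [-0.0003 -0.0006 -0.0013]  dp in goal frame [-0.012  0.     0.311]
```

{"method": "apply_moves", "body": {
  "dp": [
    [-0.012,0,0.08],
    [0,0,0.08],
    [0,0,0.08],
    [0,0,0.06],
    [0,0,0]
  ],
  "twist": [
    [0,0,-0.001],
    [0,0,0],
    [0,0,0],
    [0,0,0],
    [0,0,0]
  ],
  "jaw": [0,0,0,0,0]
}}

```text
clock: 4.2
tcp_pos: [0.4181, -0.3215, 0.1784]
orientation: [-2.071, 2.361, -0.009]
contact_force: [0.6, -0.3, 1.3]
grip_width: 0.0852
```

Run:
```python
from h import *
plan((.417,-.321,.023),-97.5)
```

```text
t4.20 gp [ 0.4188 -0.3221  0.0237] yaw -97.50 tilt 0.32 F [ 0.6 -0.3  1.3] M [ 0.05  0.02 -0.05] w 0.0852
  dp total (units) [-0.003  0.01   0.006]  twist units [-0.0022 -0.0015  0.    ]  dp in goal frame [-0.003  0.01   0.006]
```

Close the jaws.

{"method": "apply_moves", "body": {
  "dp": [
    [0,0.01,0],
    [0,0,0],
    [0,0,0],
    [0,0,0],
    [0,0,0],
    [0,0,0],
    [0,0,0]
  ],
  "twist": [
    [-0.002,-0.0015,0],
    [0,0,0],
    [0,0,0],
    [0,0,0],
    [0,0,0],
    [0,0,0],
    [0,0,0]
  ],
  "jaw": [120,255,255,255,255,255,255],
  "grip_force": 90
}}

```text
clock: 4.9
tcp_pos: [0.4168, -0.3215, 0.1787]
orientation: [-2.072, 2.362, -0.0]
contact_force: [-1.2, -0.3, -1.8]
grip_width: 0.0206
```

Run:
```python
from h import *
plan((.417,-.321,.023),-97.5)
```

```text
t4.90 gp [ 0.4168 -0.3215  0.024 ] yaw -97.48 tilt 0.01 F [-1.2 -0.3 -1.8] M [-0.04  0.02 -0.01] w 0.0206
  dp total (units) [-0.004 -0.001  0.009]  twist units [-0.0001 -0.      0.0002]  dp in goal frame [-0.004 -0.001  0.009]
```

{"method": "apply_moves", "body": {
  "dp": [
    [0,0,-0.1],
    [0,0,-0.2],
    [0,0,-0.25],
    [0,0,-0.25],
    [0,0,-0.2],
    [0,0,-0.05],
    [0,0,0]
  ],
  "twist": [
    [0,0,0],
    [0,0,0],
    [0,0,0],
    [0,0,0],
    [0,0,0],
    [0,0,0],
    [0,0,0]
  ],
  "jaw": [255,255,255,255,255,255,255]
}}

```text
clock: 5.6
tcp_pos: [0.4146, -0.3204, 0.3104]
orientation: [2.07, -2.361, -0.01]
contact_force: [0.4, 0.4, -3.6]
grip_width: 0.0207
```

Run:
```python
from h import *
plan((.5787,-.0995,.15),-1.5)
f=grab('top');save(f,'top2.png');f=grab('scene');save(f,'scene2.png')
```

```text
t5.60 gp [ 0.4137 -0.3199  0.1557] yaw -97.52 tilt 0.39 F [ 0.4  0.4 -3.6] M [-0.    0.18 -0.04] w 0.0207
  dp total (units) [-2.004 -1.115  0.046]  twist units [ 0.0012  0.0035 -0.8002]  dp in goal frame [ 1.319 -1.876  0.047]
```

View pics/scene2.png

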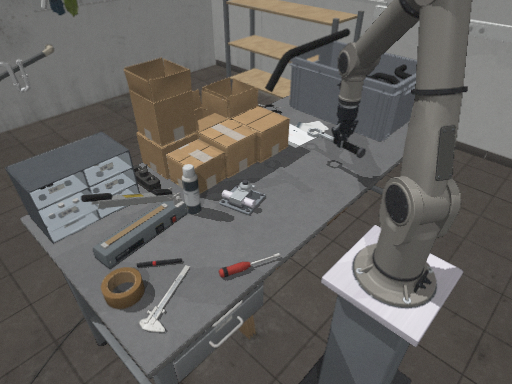

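The wrench is lifted level, with its ring at (316,133) in the scene view. I'll rotate in place first.

{"method": "apply_moves", "body": {
  "dp": [
    [0,0,0],
    [0,0,0],
    [0,0,0],
    [0,0,0],
    [0,0,0],
    [0,0,0],
    [0,0,0],
    [0,0,0],
    [0,0,0],
    [0,0,0],
    [0,0,0],
    [0,0,0],
    [0,0,0],
    [0,0,0]
  ],
  "twist": [
    [0,0,-0.03],
    [0,0,-0.067],
    [0,0,-0.067],
    [0,0,-0.067],
    [0,0,-0.067],
    [0,0,-0.067],
    [0,0,-0.067],
    [0,0,-0.067],
    [0,0,-0.067],
    [0,0,-0.067],
    [0,0,-0.067],
    [0,0,-0.067],
    [0,0,-0.03],
    [0,0,0]
  ],
  "jaw": [255,255,255,255,255,255,255,255,255,255,255,255,255,255]
}}

```text
clock: 7.1
tcp_pos: [0.4072, -0.3158, 0.2848]
orientation: [-3.108, -0.061, 0.062]
contact_force: [0.1, 0.4, -3.4]
grip_width: 0.0204
```

Run:
```python
from h import *
plan((.5787,-.0995,.15),-1.5)
```

```text
t7.10 gp [ 0.4009 -0.311   0.1303] yaw 2.27 tilt 2.93 F [ 0.1  0.4 -3.4] M [-0.18 -0.1   0.04] w 0.0204
  dp total (units) [ 1.492 -1.751 -0.167]  twist units [-0.015   0.0192  0.0311]  dp in goal frame [ 1.382 -1.84  -0.166]
```

{"method": "apply_moves", "body": {
  "dp": [
    [0.05,-0.05,-0.08],
    [0.1,-0.15,-0.08],
    [0.2,-0.26,-0.03],
    [0.22,-0.28,-0.02],
    [0.22,-0.28,-0.02],
    [0.22,-0.28,-0.02],
    [0.16,-0.22,-0.02],
    [0.1,-0.15,-0.02],
    [0.03,-0.05,-0.01],
    [0,0,0]
  ],
  "twist": [
    [-0.014,0.018,0.03],
    [0,0,0],
    [0,0,0],
    [0,0,0],
    [0,0,0],
    [0,0,0],
    [0,0,0],
    [0,0,0],
    [0,0,0],
    [0,0,0]
  ],
  "jaw": [255,255,255,255,255,255,255,255,255,255]
}}

```text
clock: 8.1
tcp_pos: [0.5727, -0.1091, 0.3094]
orientation: [-3.13, 0.083, 0.029]
contact_force: [-1.0, 0.3, -3.5]
grip_width: 0.0205
```

Run:
```python
from h import *
plan((.5787,-.0995,.12),-1.5)
```

```text
t8.10 gp [ 0.5699 -0.1074  0.1547] yaw -3.02 tilt 1.21 F [-1.   0.3 -3.5] M [-0.18 -0.02 -0.01] w 0.0205
  dp total (units) [ 0.051 -0.079  0.289]  twist units [-0.0048  0.0089 -0.0127]  dp in goal frame [ 0.048 -0.081  0.289]
```

Correct the pose and look from both cameras at where the ring hangs.

{"method": "apply_moves", "body": {
  "dp": [
    [0.05,-0.07,0.02],
    [0,0,0.02],
    [0,0,0]
  ],
  "twist": [
    [-0.005,0.009,-0.0125],
    [0,0,0],
    [0,0,0]
  ],
  "jaw": [255,255,255]
}}

```text
clock: 8.4
tcp_pos: [0.5775, -0.1039, 0.3023]
orientation: [3.138, -0.047, -0.004]
contact_force: [-1.2, -1.0, -3.7]
grip_width: 0.0206
```

Run:
```python
from h import *
import pickle
plan((.5787,-.0995,.12),-1.5)
t=grab('top');save(t,'top3.png');s=grab('scene');save(s,'scene3.png')
pickle.dump({k:np.array(v) for k,v in t.items()},open('top3.pkl','wb'));pickle.dump({k:np.array(v) for k,v in s.items()},open('scene3.pkl','wb'))
a=cv2.resize(t['color'][130:210,230:310],(400,400),interpolation=cv2.INTER_CUBIC)
b=cv2.resize(s['color'][150:210,210:270],(400,400),interpolation=cv2.INTER_CUBIC)
cv2.imwrite('pics/z3.png',cv2.cvtColor(np.hstack([a,b]),cv2.COLOR_RGB2BGR))
```

```text
t8.40 gp [ 0.5771 -0.1044  0.1476] yaw -1.70 tilt 0.23 F [-1.2 -1.  -3.7] M [-0.2   0.05  0.02] w 0.0206
  dp total (units) [ 0.01  -0.038  0.23 ]  twist units [ 0.0016  0.0011 -0.0017]  dp in goal frame [ 0.009 -0.037  0.23 ]
```

View pics/z3.png

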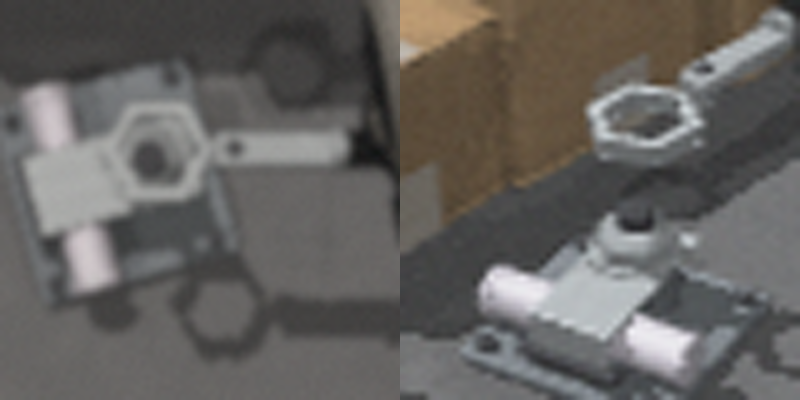

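View pics/top3.png

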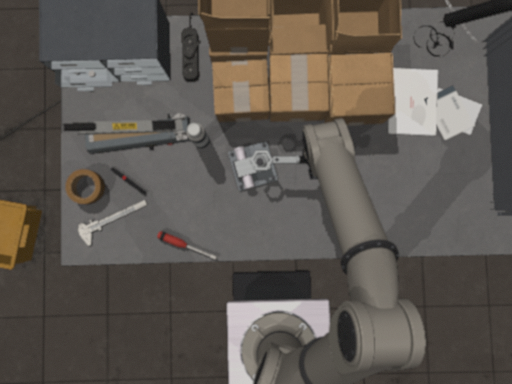

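The top view shows the hexagonal ring centred near (261,160), with the stud visible through it slightly off-centre. The scene view shows the ring level above the stud. I'll measure the ring centre and heading.

```bash
cat >> h.py <<'E'
def tri(f1,p1,f2,p2):
    o1,d1=ray(f1,[p1]);o2,d2=ray(f2,[p2]);d1=d1[0]/np.linalg.norm(d1);d2=d2[0]/np.linalg.norm(d2)
    A=np.c_[d1,-d2];x=np.linalg.lstsq(A,o2-o1,rcond=None)[0];a=o1+d1*x[0];b=o2+d2*x[1];return (a+b)/2,np.linalg.norm(a-b)
E
python3 - <<'E'
from h import *
import pickle
t=pickle.load(open('top3.pkl','rb'));s=pickle.load(open('scene3.pkl','rb'))
P=cloud(t);Q=cloud(s)
zr=np.median(P[...,2][(P[...,2]>.115)&(P[...,2]<.16)&(abs(P[...,0]-.58)<.05)&(abs(P[...,1]-.045)<.04)]);print('ring top z by depth',zr)
for nm,X,f in (('top',P,t),('scene',Q,s)):
    m=((X[...,2]>.11)&(X[...,2]<.165)&(abs(X[...,0]-.58)<.06)&(X[...,1]>-.05)&(X[...,1]<.09)).astype(np.uint8)
    cs,hi=cv2.findContours(m,cv2.RETR_CCOMP,cv2.CHAIN_APPROX_NONE)
    for c,hh in zip(cs,hi[0]):
        M=cv2.moments(c)
        if M['m00']>20:
            cc=(M['m10']/M['m00'],M['m01']/M['m00']);print(nm,'hole' if hh[3]>=0 else 'outer',cc,M['m00'],onz(f,[cc],.1376),onz(f,[cc],.1306))
    if nm=='top':
        v,u=np.nonzero(m); q=onz(f,np.c_[u,v],.1376)
        k=(q[:,1]>-.045)&(q[:,1]<.005);qq=q[k];w,V=np.linalg.eigh(np.cov(qq[:,:2].T));a=V[:,1];a*=np.sign(a[1]);print('neck heading',np.degrees(np.arctan2(a[1],a[0])),qq.mean(0),k.sum())
        k=(q[:,1]>.012);qq=q[k];print('ring bbox centre',(qq.min(0)+qq.max(0))/2,np.ptp(qq,axis=0),'mean',qq.mean(0))
# colour hole
E
```

```text
ring top z by depth 0.1361186621475725
top outer (266.9476017734784, 160.0640870616687) 413.5 [[0.57908889 0.02278154 0.1376    ]] [[0.57995329 0.022617   0.1306    ]]
top hole (260.8579931972789, 160.4387755102041) 196.0 [[0.5784907  0.04060345 0.1376    ]] [[0.57935215 0.04052685 0.1306    ]]
neck heading 87.38897742012925 [ 0.57816578 -0.02074391  0.1376    ] 121
ring bbox centre [0.57984551 0.04295044 0.1376    ] [0.05382916 0.05869984 0.        ] mean [0.58091141 0.04172686 0.1376    ]
scene outer (249.63953488372093, 165.74651162790698) 215.0 [[0.57841286 0.02655251 0.1376    ]] [[0.58575446 0.01910126 0.1306    ]]
scene hole (245.95880149812731, 168.29588014981272) 44.5 [[0.57655265 0.04741067 0.1376    ]] [[0.58387653 0.04015816 0.1306    ]]
```

{"method": "apply_moves", "body": {
  "dp": [
    [0.019,-0.038,0.06],
    [0,0,0.1],
    [0,0,0.1],
    [0,0,0.06],
    [0,0,0.02],
    [0,0,0]
  ],
  "twist": [
    [0.0016,0.001,-0.0017],
    [0,0,0],
    [0,0,0],
    [0,0,0],
    [0,0,0],
    [0,0,0]
  ],
  "jaw": [255,255,255,255,255,255]
}}

```text
clock: 9.1
tcp_pos: [0.5795, -0.1004, 0.2575]
orientation: [-3.141, 0.045, 0.002]
contact_force: [0.2, 0.4, -4.1]
grip_width: 0.0205
```

Run:
```python
from h import *
plan((.5794,-.0999,.104),-1.5)
ts=[grab('top') for i in range(5)];ss=[grab('scene') for i in range(2)]
t=ts[0];s=ss[0];t['z_map']=np.median([f['z_map'] for f in ts],0);X=cloud(t)
col=np.mean([f['color'] for f in ts],0).astype(np.uint8);cs_=ss[0]['color']
a=cv2.resize(col[140:185,240:285],(400,400),interpolation=cv2.INTER_CUBIC)
b=cv2.resize(cs_[160:210,220:270],(400,400),interpolation=cv2.INTER_CUBIC)
cv2.imwrite('pics/z4.png',cv2.cvtColor(np.hstack([a,b]),cv2.COLOR_RGB2BGR))
o,R=tool();gz=(o['tcp_pos']+R@[0,0,.1547])[2];zt=gz-.024+.014
m=((X[...,2]>zt-.010)&(X[...,2]<zt+.02)&(abs(X[...,0]-.58)<.06)&(X[...,1]>-.05)&(X[...,1]<.09)).astype(np.uint8)
v,u=np.nonzero(m);print('ring top z',np.median(X[m>0][:,2]),zt)
q=onz(t,np.c_[u,v],zt);k=q[:,1]>.012;qq=q[k];print('ring bbox',(qq.min(0)+qq.max(0))/2,np.ptp(qq,axis=0))
cs,hi=cv2.findContours(m,cv2.RETR_CCOMP,cv2.CHAIN_APPROX_NONE)
for c,hh in zip(cs,hi[0]):
    M=cv2.moments(c)
    if M['m00']>20:
        cc=(M['m10']/M['m00'],M['m01']/M['m00']);print('hole' if hh[3]>=0 else 'outer',cc,M['m00'],onz(t,[cc],zt-.007))
```

```text
t9.10 gp [ 0.5793 -0.1003  0.1028] yaw -1.63 tilt 0.07 F [ 0.2  0.4 -4.1] M [-0.1   0.03 -0.04] w 0.0205
  dp total (units) [-0.001 -0.004 -0.01 ]  twist units [-0.0002  0.0005 -0.0011]  dp in goal frame [-0.001 -0.004 -0.01 ]
ring top z 0.09547945955688608 0.0940927114471032
ring bbox [0.58229651 0.04422261 0.09409271] [0.0554659  0.06349577 0.        ]
outer (265.74051155115507, 161.03877887788778) 404.0 [[0.58246231 0.02533164 0.08709271]]
hole (259.34527089072543, 161.09550045913682) 181.5 [[0.58283646 0.0446841  0.08709271]]
```

View pics/z4.png

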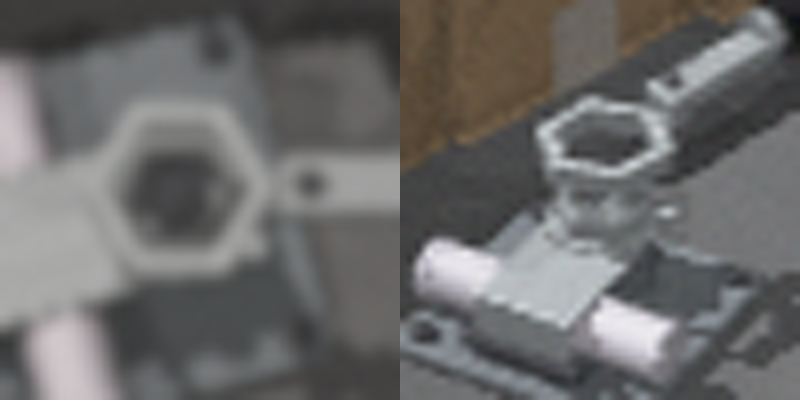

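The ring now reads (0.5825, 0.0445), 1 mm from the nut axis, and the views agree. I'll lower it gently.

{"method": "apply_moves", "body": {
  "dp": [
    [0,-0.01,0.03],
    [0,0,0.04],
    [0,0,0.03],
    [0,0,0]
  ],
  "twist": [
    [0,0,-0.001],
    [0,0,0],
    [0,0,0],
    [0,0,0]
  ],
  "jaw": [255,255,255,255]
}}

```text
clock: 9.85
tcp_pos: [0.5801, -0.0991, 0.2463]
orientation: [3.141, -0.041, 0.003]
contact_force: [-0.1, 0.7, -4.0]
grip_width: 0.021
```

Run:
```python
from h import *
plan((.5794,-.0992,.072),-1.5)
```

```text
t9.85 gp [ 0.5804 -0.0991  0.0916] yaw -1.51 tilt 0.12 F [-0.1  0.7 -4. ] M [-0.14  0.04 -0.08] w 0.021
  dp total (units) [-0.006  0.001  0.163]  twist units [ 0.0001 -0.001  -0.    ]  dp in goal frame [-0.006  0.001  0.163]
```

{"method": "apply_moves", "body": {
  "dp": [
    [-0.006,0,0.03],
    [0,0,0.03],
    [0,0,0.02]
  ],
  "twist": [
    [0,-0.001,0],
    [0,0,0],
    [0,0,0]
  ],
  "jaw": [255,255,255]
}}

```text
clock: 10.15
tcp_pos: [0.5794, -0.0991, 0.236]
orientation: [3.141, -0.042, 0.0]
contact_force: [0.4, 1.1, -2.3]
grip_width: 0.0207
```

Run:
```python
from h import *
plan((.5794,-.0992,.072),-1.5)
```

```text
t10.15 gp [ 0.5794 -0.0991  0.0813] yaw -1.52 tilt 0.01 F [ 0.4  1.1 -2.3] M [-0.08 -0.1  -0.04] w 0.0207
  dp total (units) [-0.     0.001  0.077]  twist units [ 0.     -0.0001 -0.0002]  dp in goal frame [-0.     0.001  0.077]
```

{"method": "apply_moves", "body": {
  "dp": [
    [0,0,0.03],
    [0,0,0.03]
  ],
  "twist": [
    [0,0,0],
    [0,0,0]
  ],
  "jaw": [255,255]
}}

```text
clock: 10.35
tcp_pos: [0.5795, -0.0991, 0.2283]
orientation: [3.141, -0.042, 0.001]
contact_force: [-1.0, -0.3, -3.2]
grip_width: 0.0201
```

Run:
```python
from h import *
plan((.5794,-.0992,.072),-1.5)
```

```text
t10.35 gp [ 0.5796 -0.0992  0.0736] yaw -1.52 tilt 0.03 F [-1.  -0.3 -3.2] M [-0.13 -0.02 -0.01] w 0.0201
  dp total (units) [-0.001  0.     0.013]  twist units [ 0.     -0.0002 -0.0002]  dp in goal frame [-0.001  0.     0.013]
```

It's sliding down the nut freely. I'll go on to the washer.

{"method": "apply_moves", "body": {
  "dp": [
    [0,0,0.015],
    [0,0,0.012],
    [0,0,0]
  ],
  "twist": [
    [0,0,0],
    [0,0,0],
    [0,0,0]
  ],
  "jaw": [255,255,255]
}}

```text
clock: 10.65
tcp_pos: [0.5798, -0.0993, 0.2253]
orientation: [3.141, -0.042, 0.001]
contact_force: [-2.9, -0.4, 2.7]
grip_width: 0.0206
```

Run:
```python
from h import *
plan((.5794,-.0992,.072),-1.5)
t=grab('top');s=grab('scene')
a=cv2.resize(t['color'][140:185,240:285],(400,400),interpolation=cv2.INTER_CUBIC)
b=cv2.resize(s['color'][160:210,220:270],(400,400),interpolation=cv2.INTER_CUBIC)
cv2.imwrite('pics/z5.png',cv2.cvtColor(np.hstack([a,b]),cv2.COLOR_RGB2BGR))
X=cloud(t);m=(abs(np.hypot(X[...,0]-.5825,X[...,1]-.0455)-.0245)<.003)&(X[...,2]>.05);print(np.median(X[m][:,2]),m.sum())
```

```text
t10.65 gp [ 0.5799 -0.0994  0.0706] yaw -1.55 tilt 0.04 F [-2.9 -0.4  2.7] M [0.52 0.57 0.27] w 0.0206
  dp total (units) [-0.003 -0.001 -0.012]  twist units [ 0.0001 -0.0003 -0.0004]  dp in goal frame [-0.003 -0.001 -0.012]
0.06242064823453308 85
```

View pics/z5.png

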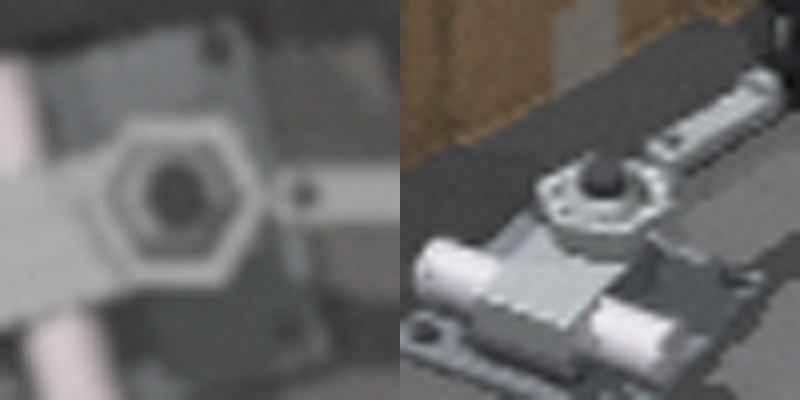

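Ring top reads 62.4 mm, so the underside is at about 48.4 mm on the washer, with the stud centred in the hole and the force up about 6.5 N. It is seated. Now I'll turn clockwise in small arcs.

```bash
cat >> h.py <<'E'
NUT=np.array([.5835,.0455]);
def turn(h0=88.45):
    o,R=tool();gp=o['tcp_pos']+R@[0,0,r.hold_point_z];yaw=np.degrees(np.arctan2(R[1,0],R[0,0]));h=np.radians(yaw+90)
    c=gp[:2]+.145*np.array([np.cos(h),np.sin(h)]);e=c-NUT;xt=R[:2,0];yt=R[:2,1];F=o['contact_force']
    print('t%.2f heading %.2f turned %.2f gp z %.4f tilt %.2f; ring err tool x,y mm'%(o['clock'],yaw+90,h0-yaw-90,gp[2],np.degrees(np.arccos(-R[2,2]))),(1000*np.array([e@xt,e@yt])).round(1),'Ftang %.1f Frad %.1f Fz %.1f'%(F[:2]@xt,F[:2]@yt,F[2]),'M',(R.T@o['moment']).round(2),'gp r %.3f'%np.hypot(*gp[:2]),'j',np.round(o['joints'],2))
    print(' fix dp',(-np.array([e@xt,e@yt])/.12).round(4))
E
python3 -c "
from h import *
turn()"
```

```text
t10.75 heading 88.47 turned -0.02 gp z 0.0706 tilt 0.05; ring err tool x,y mm [ 0.3 -0.1] Ftang -2.5 Frad 0.3 Fz 3.0 M [ 0.48 -0.48 -0.21] gp r 0.588 j [ 0.37  0.59 -0.4   1.88  0.33  0.73 -0.25]
 fix dp [-0.0023  0.001 ]
```

{"method": "apply_moves", "body": {
  "dp": [
    [-0.032,-0.0005,-0.002],
    [-0.063,-0.0017,0],
    [-0.063,-0.0017,0]
  ],
  "twist": [
    [0,0,0.0125],
    [0,0,0.025],
    [0,0,0.025]
  ],
  "jaw": [255,255,255]
}}

```text
clock: 11.05
tcp_pos: [0.561, -0.0979, 0.2261]
orientation: [3.131, -0.259, 0.005]
contact_force: [-2.6, -0.4, -0.1]
grip_width: 0.0203
```

```bash
python3 -c "
from h import *
turn()"
```

```text
t11.05 heading 80.55 turned 7.90 gp z 0.0714 tilt 0.20; ring err tool x,y mm [1.9 0.1] Ftang -2.5 Frad 0.8 Fz -0.1 M [ 0.16 -0.49 -0.42] gp r 0.570 j [ 0.35  0.56 -0.37  1.93  0.3   0.7  -0.37]
 fix dp [-0.0159 -0.0012]
```

{"method": "apply_moves", "body": {
  "dp": [
    [-0.075,-0.002,0],
    [-0.068,-0.0017,0],
    [-0.065,-0.0017,0]
  ],
  "twist": [
    [0,0,0.025],
    [0,0,0.025],
    [0,0,0.025]
  ],
  "jaw": [255,255,255]
}}

```text
clock: 11.35
tcp_pos: [0.5362, -0.0917, 0.2263]
orientation: [-3.098, 0.519, -0.011]
contact_force: [0.6, 0.2, -2.2]
grip_width: 0.0206
```

```bash
python3 -c "
from h import *
turn()"
```

```text
t11.35 heading 70.98 turned 17.47 gp z 0.0716 tilt 0.41; ring err tool x,y mm [ 1.  -0.1] Ftang 0.5 Frad -0.4 Fz -2.2 M [ 0.1  -0.   -0.24] gp r 0.545 j [ 0.32  0.52 -0.33  1.99  0.27  0.66 -0.52]
 fix dp [-0.0086  0.0011]
```

{"method": "apply_moves", "body": {
  "dp": [
    [-0.068,-0.001,0],
    [-0.066,-0.0017,0],
    [-0.065,-0.0017,0]
  ],
  "twist": [
    [0,0,0.025],
    [0,0,0.025],
    [0,0,0.025]
  ],
  "jaw": [255,255,255]
}}

```text
clock: 11.65
tcp_pos: [0.5134, -0.082, 0.2262]
orientation: [-3.043, 0.775, -0.016]
contact_force: [0.8, -0.1, -1.9]
grip_width: 0.0204
```

```bash
python3 -c "
from h import *
turn()
plan((.58,0,.072),-27)"
```

```text
t11.65 heading 61.41 turned 27.04 gp z 0.0715 tilt 0.59; ring err tool x,y mm [ 0.9 -0.2] Ftang 0.8 Frad -0.3 Fz -1.9 M [ 0.08 -0.05 -0.2 ] gp r 0.521 j [ 0.28  0.49 -0.3   2.05  0.24  0.62 -0.68]
 fix dp [-0.0072  0.0015]
t11.65 gp [ 0.515  -0.0821  0.0715] yaw -28.59 tilt 0.59 F [ 0.8 -0.1 -1.9] M [0.09 0.01 0.2 ] w 0.0204
  dp total (units) [ 0.161 -0.865  0.001]  twist units [-0.002  -0.0045 -0.0132]  dp in goal frame [ 0.184 -0.861 -0.004]
```

{"method": "apply_moves", "body": {
  "dp": [
    [-0.068,-0.001,0],
    [-0.066,-0.0017,0]
  ],
  "twist": [
    [-0.002,-0.004,0.025],
    [0,0,0.025]
  ],
  "jaw": [255,255]
}}

```text
clock: 11.85
tcp_pos: [0.5001, -0.0734, 0.2265]
orientation: [-2.994, 0.945, -0.009]
contact_force: [0.3, -0.9, -3.6]
grip_width: 0.0206
```

```bash
python3 -c "
from h import *
turn()
plan((.58,0,.072),-35)"
```

```text
t11.85 heading 54.97 turned 33.48 gp z 0.0718 tilt 0.33; ring err tool x,y mm [ 0.7 -0.3] Ftang 0.7 Frad 0.6 Fz -3.6 M [-0.25  0.24 -0.05] gp r 0.506 j [ 0.24  0.47 -0.27  2.08  0.21  0.61 -0.79]
 fix dp [-0.0054  0.0028]
t11.85 gp [ 0.501  -0.0733  0.0718] yaw -35.03 tilt 0.33 F [ 0.3 -0.9 -3.6] M [-0.34 -0.05  0.05] w 0.0206
  dp total (units) [ 0.194 -0.883  0.003]  twist units [-0.0016 -0.0022 -0.0002]  dp in goal frame [ 0.195 -0.883 -0.001]
```

{"method": "apply_moves", "body": {
  "dp": [
    [-0.055,-0.001,0.003],
    [-0.053,-0.001,0]
  ],
  "twist": [
    [-0.001,-0.002,0.02],
    [0,0,0.02]
  ],
  "jaw": [255,255]
}}

```text
clock: 12.05
tcp_pos: [0.4899, -0.0655, 0.2264]
orientation: [-2.948, 1.08, -0.007]
contact_force: [-0.2, -0.8, -2.7]
grip_width: 0.0203
```

```bash
python3 -c "
from h import *
turn()
plan((.58,0,.072),-40)"
```

```text
t12.05 heading 49.76 turned 38.69 gp z 0.0717 tilt 0.27; ring err tool x,y mm [ 0.7 -0.3] Ftang 0.3 Frad 0.7 Fz -2.7 M [-0.1   0.19 -0.06] gp r 0.495 j [ 0.21  0.46 -0.25  2.11  0.2   0.59 -0.88]
 fix dp [-0.006   0.0028]
t12.05 gp [ 0.4906 -0.0654  0.0717] yaw -40.24 tilt 0.27 F [-0.2 -0.8 -2.7] M [-0.2  -0.08  0.06] w 0.0203
  dp total (units) [ 0.221 -0.902  0.002]  twist units [-0.0017 -0.0016 -0.002 ]  dp in goal frame [ 0.225 -0.901 -0.002]
```

{"method": "apply_moves", "body": {
  "dp": [
    [-0.055,-0.001,0.003],
    [-0.053,-0.001,0]
  ],
  "twist": [
    [-0.001,-0.002,0.02],
    [0,0,0.02]
  ],
  "jaw": [255,255]
}}

```text
clock: 12.25
tcp_pos: [0.4804, -0.0568, 0.2263]
orientation: [-2.896, 1.212, -0.004]
contact_force: [-0.5, -0.8, -2.8]
grip_width: 0.0205
```

```bash
python3 -c "
from h import *
turn()
plan((.58,0,.072),-45)
t=grab('top')
a=cv2.resize(t['color'][140:195,240:295],(500,500),interpolation=cv2.INTER_CUBIC)
cv2.imwrite('pics/z6.png',cv2.cvtColor(a,cv2.COLOR_RGB2BGR))
"
```

```text
t12.25 heading 44.58 turned 43.87 gp z 0.0716 tilt 0.22; ring err tool x,y mm [ 0.7 -0.4] Ftang 0.2 Frad 0.9 Fz -2.8 M [-0.01  0.16 -0.09] gp r 0.484 j [ 0.18  0.44 -0.23  2.13  0.18  0.58 -0.97]
 fix dp [-0.0059  0.003 ]
t12.25 gp [ 0.481  -0.0565  0.0716] yaw -45.42 tilt 0.22 F [-0.5 -0.8 -2.8] M [-0.12 -0.1   0.09] w 0.0205
  dp total (units) [ 0.246 -0.923  0.   ]  twist units [-0.0017 -0.0007 -0.0035]  dp in goal frame [ 0.252 -0.921 -0.003]
```

View pics/z6.png

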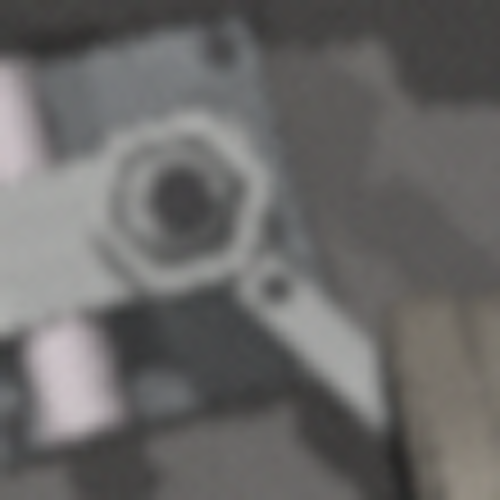

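Ring fully on the nut at (180,195), with the neck continuing in line, so the joint hasn't yielded yet and torque is low. Continuing.

{"method": "apply_moves", "body": {
  "dp": [
    [-0.055,0.0,0.003],
    [-0.053,-0.001,0]
  ],
  "twist": [
    [-0.001,-0.001,0.02],
    [0,0,0.02]
  ],
  "jaw": [255,255]
}}

```text
clock: 12.5
tcp_pos: [0.4717, -0.0472, 0.2263]
orientation: [-2.838, 1.34, -0.004]
contact_force: [0.2, -0.4, -2.4]
grip_width: 0.0207
```

```bash
python3 -c "
from h import *
turn()"
```

```text
t12.50 heading 39.45 turned 49.00 gp z 0.0716 tilt 0.23; ring err tool x,y mm [ 0.7 -0.4] Ftang 0.4 Frad 0.1 Fz -2.4 M [-0.11  0.14 -0.1 ] gp r 0.475 j [ 0.14  0.43 -0.21  2.16  0.16  0.57 -1.07]
 fix dp [-0.0059  0.003 ]
```

{"method": "apply_moves", "body": {
  "dp": [
    [-0.055,0.0,0.003],
    [-0.053,-0.001,0]
  ],
  "twist": [
    [-0.001,-0.001,0.02],
    [0,0,0.02]
  ],
  "jaw": [255,255]
}}

```text
clock: 12.7
tcp_pos: [0.464, -0.037, 0.2261]
orientation: [-2.777, 1.463, -0.004]
contact_force: [-0.3, -0.7, -2.4]
grip_width: 0.0202
```

```bash
python3 -c "
from h import *
turn()"
```

```text
t12.70 heading 34.43 turned 54.02 gp z 0.0714 tilt 0.22; ring err tool x,y mm [ 0.6 -0.4] Ftang 0.4 Frad 0.6 Fz -2.4 M [-0.06  0.15 -0.05] gp r 0.466 j [ 0.11  0.42 -0.19  2.18  0.14  0.56 -1.16]
 fix dp [-0.0052  0.0032]
```

{"method": "apply_moves", "body": {
  "dp": [
    [-0.055,0.0,0.002],
    [-0.053,-0.001,0]
  ],
  "twist": [
    [-0.001,-0.001,0.02],
    [0,0,0.02]
  ],
  "jaw": [255,255]
}}

```text
clock: 12.9
tcp_pos: [0.4573, -0.0262, 0.2262]
orientation: [-2.71, 1.583, -0.003]
contact_force: [-0.5, -0.3, -1.4]
grip_width: 0.0203
```

```bash
python3 -c "
from h import *
turn()"
```

```text
t12.90 heading 29.40 turned 59.05 gp z 0.0715 tilt 0.21; ring err tool x,y mm [ 0.5 -0.4] Ftang -0.0 Frad 0.6 Fz -1.4 M [-0.08  0.23 -0.09] gp r 0.459 j [ 0.07  0.41 -0.17  2.19  0.13  0.55 -1.26]
 fix dp [-0.0044  0.0034]
```

{"method": "apply_moves", "body": {
  "dp": [
    [-0.055,0.0,0.002],
    [-0.053,-0.001,0]
  ],
  "twist": [
    [-0.001,-0.001,0.02],
    [0,0,0.02]
  ],
  "jaw": [255,255]
}}

```text
clock: 13.1
tcp_pos: [0.4515, -0.0149, 0.2262]
orientation: [-2.637, 1.701, -0.002]
contact_force: [0.7, -1.3, -3.4]
grip_width: 0.0204
```

```bash
python3 -c "
from h import *
turn()
t=grab('top')
a=cv2.resize(t['color'][140:205,230:295],(500,500),interpolation=cv2.INTER_CUBIC)
cv2.imwrite('pics/z7.png',cv2.cvtColor(a,cv2.COLOR_RGB2BGR))
"
```

```text
t13.10 heading 24.36 turned 64.09 gp z 0.0715 tilt 0.20; ring err tool x,y mm [ 0.5 -0.4] Ftang 1.5 Frad -0.1 Fz -3.4 M [-0.06  0.27 -0.11] gp r 0.452 j [ 0.02  0.4  -0.15  2.21  0.11  0.54 -1.36]
 fix dp [-0.0038  0.0034]
```

View pics/z7.png

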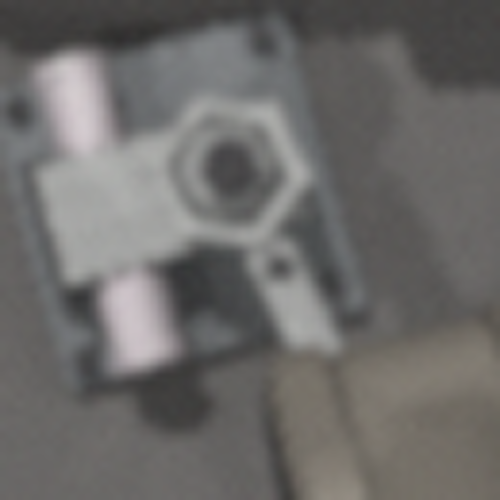

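Ring, hinge at (281,262) and neck remain in line at about 25°, so the joint is still straight. Continuing.

{"method": "apply_moves", "body": {
  "dp": [
    [-0.055,0.0,0.002],
    [-0.053,-0.001,0]
  ],
  "twist": [
    [-0.001,-0.001,0.02],
    [0,0,0.02]
  ],
  "jaw": [255,255]
}}

```text
clock: 13.35
tcp_pos: [0.447, -0.0036, 0.2263]
orientation: [-2.56, 1.815, -0.002]
contact_force: [0.6, -5.9, -2.9]
grip_width: 0.0204
```

```bash
python3 -c "
from h import *
turn()"
```

```text
t13.35 heading 19.32 turned 69.13 gp z 0.0716 tilt 0.19; ring err tool x,y mm [ 1.  -0.4] Ftang 5.7 Frad 1.4 Fz -2.9 M [-0.15  1.19 -0.38] gp r 0.447 j [-0.02  0.39 -0.13  2.22  0.09  0.53 -1.46]
 fix dp [-0.0087  0.0035]
```

Tangential force is now 5.7 N and moment 0.38 N m, about 0.96 N m at the hinge, so the nut is tight and the joint is about to yield. From here I'll rotate about the hinge.

{"method": "apply_moves", "body": {
  "dp": [
    [-0.042,0.0,0.0],
    [-0.037,0.0,0]
  ],
  "twist": [
    [0,0,0.02],
    [0,0,0.02]
  ],
  "jaw": [255,255]
}}

```text
clock: 13.55
tcp_pos: [0.4443, 0.0044, 0.2263]
orientation: [-2.483, 1.92, -0.005]
contact_force: [0.8, -1.4, -2.8]
grip_width: 0.0204
```

```bash
python3 -c "
from h import *
turn()
t=grab('top')
a=cv2.resize(t['color'][140:205,230:295],(500,500),interpolation=cv2.INTER_CUBIC)
cv2.imwrite('pics/z8.png',cv2.cvtColor(a,cv2.COLOR_RGB2BGR))
"
```

```text
t13.55 heading 14.55 turned 73.90 gp z 0.0716 tilt 0.24; ring err tool x,y mm [ 4.9 -0.6] Ftang 1.6 Frad -0.4 Fz -2.8 M [ 0.06  0.21 -0.67] gp r 0.445 j [-0.06  0.39 -0.11  2.23  0.08  0.53 -1.55]
 fix dp [-0.0408  0.0052]
```

View pics/z8.png

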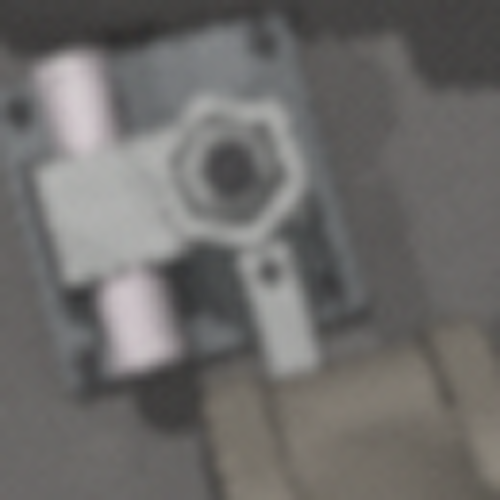

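The handle has bent relative to the ring: ring to hinge lies at about 20.8° and the neck at about 15°, so the joint is near 0.10 rad. A little more will click it clearly.

{"method": "apply_moves", "body": {
  "dp": [
    [-0.03,0.0,0.0],
    [-0.03,0.0,0]
  ],
  "twist": [
    [0,0,0.017],
    [0,0,0.017]
  ],
  "jaw": [255,255]
}}

```text
clock: 13.8
tcp_pos: [0.4427, 0.0114, 0.2263]
orientation: [-2.414, 2.006, -0.006]
contact_force: [0.8, -0.5, -2.8]
grip_width: 0.0203
```

```bash
python3 -c "
from h import *
turn()
ts=[grab('top') for i in range(2)];t=ts[0]
a=cv2.resize(t['color'][140:205,230:295],(500,500),interpolation=cv2.INTER_CUBIC)
cv2.imwrite('pics/z9.png',cv2.cvtColor(a,cv2.COLOR_RGB2BGR))
"
```

```text
t13.80 heading 10.54 turned 77.91 gp z 0.0716 tilt 0.27; ring err tool x,y mm [ 7.9 -1. ] Ftang 0.7 Frad -0.7 Fz -2.8 M [ 0.01  0.17 -0.47] gp r 0.444 j [-0.09  0.38 -0.09  2.23  0.07  0.52 -1.62]
 fix dp [-0.0662  0.0085]
```

View pics/z9.png

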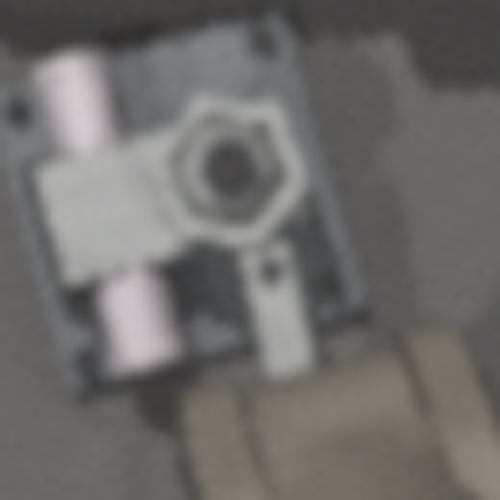

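Ring to hinge now reads about 21° against a neck direction of about 10°, and the torque is falling, which fits the click. I'll measure the bend more precisely before deciding.

```bash
cat > head.py <<'E'
from h import *
fs=[grab('top') for i in range(6)];t=fs[0];c=np.mean([f['color'] for f in fs],0);np.save('head_c.npy',c)
g=c.mean(2)
# tip: bright & neutral, neck region by ray on z=.066
v,u=np.mgrid[0:384,0:512];P=onz(t,np.c_[u.ravel(),v.ravel()],.062).reshape(384,512,3)
o,R=tool();gp=o['tcp_pos']+R@[0,0,r.hold_point_z];yaw=np.arctan2(R[1,0],R[0,0])+np.pi/2
hd=np.array([np.cos(yaw),np.sin(yaw)]);d=P[...,:2]-gp[:2];al=d@hd;la=d@[-hd[1],hd[0]]
bg=120
print('neck profile lateral centroid along handle (mm):')
L=[]
for a in np.arange(.045,.125,.004):
    k=(abs(al-a)<.004)&(abs(la+0.0)<.025);w=np.clip(g[k]-110,0,None)
    if w.sum()>0: print(round(a*1000),round(1000*(w*la[k]).sum()/w.sum(),1),int(w.sum()),end=' | ')
    L.append((a,(w*la[k]).sum()/max(w.sum(),1e-6)))
print()
L=np.array(L)
# ring corners moment: 6th harmonic of bright ring about NUT
dd=P[...,:2]-np.array([.5825,.0457]);rr=np.hypot(dd[...,0],dd[...,1]);ph=np.arctan2(dd[...,1],dd[...,0])
k=(rr>.019)&(rr<.036);kk=k&(abs(np.angle(np.exp(1j*(ph-yaw-np.pi))))>np.radians(35))
print('yaw heading',np.degrees(yaw))
E
python3 head.py
python3 - <<'E'
import numpy as np,cv2
c=np.load('head_c.npy');a=c[140:205,230:295].astype(np.uint8)
a=cv2.resize(a,(585,585),interpolation=cv2.INTER_CUBIC);cv2.imwrite('pics/z10.png',cv2.cvtColor(cv2.convertScaleAbs(a,alpha=1.5,beta=-60),cv2.COLOR_RGB2BGR))
E
```

```text
neck profile lateral centroid along handle (mm):
45 -8.6 316 | 49 -9.2 188 | 53 -9.6 43 | 57 1.2 118 | 61 0.1 459 | 65 -0.1 728 | 69 -0.2 798 | 73 -0.5 783 | 77 -0.1 800 | 81 -0.2 866 | 85 -0.5 823 | 89 0.3 840 | 93 0.2 794 | 97 0.2 446 | 101 2.4 221 | 105 1.2 378 | 109 1.0 420 | 113 3.6 430 | 117 5.9 727 | 121 6.0 887 | 
yaw heading 10.510286547035323
```

View pics/z10.png

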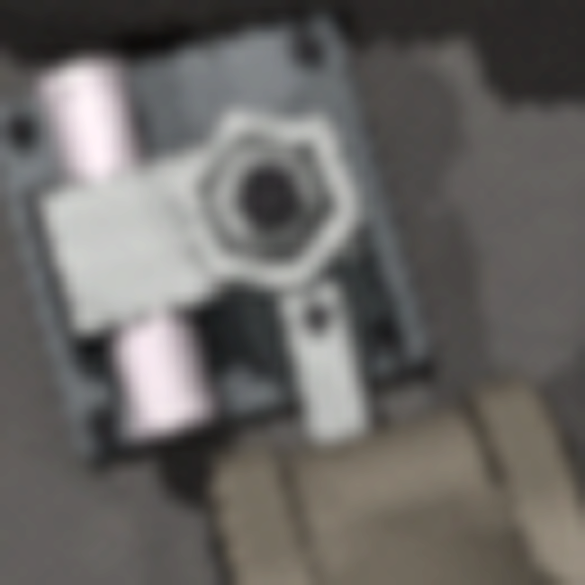

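The neck lies along the tool heading to within 0.3 mm, so no slip. The nut centre is about 7.5 mm off the handle line, which puts the joint at roughly 0.17–0.2 rad: clicked, and short of the end stop. I'll ease back about the hinge.

{"method": "apply_moves", "body": {
  "dp": [
    [0.035,-0.001,0],
    [0.035,-0.001,0],
    [0.035,-0.001,0],
    [0.035,-0.001,0]
  ],
  "twist": [
    [0,0,-0.02],
    [0,0,-0.02],
    [0,0,-0.02],
    [0,0,-0.02]
  ],
  "jaw": [255,255,255,255]
}}

```text
clock: 14.6
tcp_pos: [0.4476, -0.0057, 0.2263]
orientation: [-2.582, 1.786, -0.007]
contact_force: [0.9, -0.9, -3.9]
grip_width: 0.0206
```

```bash
python3 -c "
from h import *
turn()
plan((.58,0,.072),-70)"
```

```text
t14.60 heading 20.64 turned 67.81 gp z 0.0716 tilt 0.29; ring err tool x,y mm [ 0.4 -0.4] Ftang 1.1 Frad -0.5 Fz -3.9 M [ 0.02  0.09 -0.04] gp r 0.448 j [-0.01  0.39 -0.13  2.22  0.1   0.53 -1.44]
 fix dp [-0.0036  0.0036]
t14.60 gp [ 0.4484 -0.0059  0.0716] yaw -69.36 tilt 0.29 F [ 0.9 -0.9 -3.9] M [-0.08 -0.05  0.04] w 0.0206
  dp total (units) [ 0.344 -1.049  0.002]  twist units [-0.0021 -0.0012  0.0053]  dp in goal frame [ 0.333 -1.053 -0.003]
```

{"method": "apply_moves", "body": {
  "dp": [
    [0.05,0.001,0],
    [0.05,-0.001,0],
    [0,0,-0.02],
    [0,0,-0.04],
    [0,0,-0.06]
  ],
  "twist": [
    [-0.002,-0.001,-0.02],
    [0,0,-0.02],
    [0,0,0],
    [0,0,0],
    [0,0,0]
  ],
  "jaw": [255,255,255,255,255]
}}

```text
clock: 15.1
tcp_pos: [0.4524, -0.0172, 0.2409]
orientation: [-2.654, 1.679, 0.002]
contact_force: [0.2, 0.1, -3.5]
grip_width: 0.0204
```

```bash
python3 -c "
from h import *
turn()
plan((.58,0,.072),-64)"
```

```text
t15.10 heading 25.37 turned 63.08 gp z 0.0862 tilt 0.11; ring err tool x,y mm [0.2 0.2] Ftang -0.0 Frad -0.2 Fz -3.5 M [-0.21 -0.04 -0.05] gp r 0.453 j [ 0.04  0.37 -0.16  2.2   0.1   0.58 -1.33]
 fix dp [-0.0013 -0.002 ]
t15.10 gp [ 0.4523 -0.0169  0.0862] yaw -64.63 tilt 0.11 F [ 0.2  0.1 -3.5] M [-0.06  0.21  0.05] w 0.0204
  dp total (units) [ 0.327 -1.022  0.119]  twist units [-0.0002  0.0008 -0.0052]  dp in goal frame [ 0.338 -1.018  0.119]
```

Lifting free, with only the wrench's own weight on the tool. I'll go up clear of the stud.

{"method": "apply_moves", "body": {
  "dp": [
    [0,0,-0.08],
    [0,0,-0.15],
    [0,0,-0.2],
    [0,0,-0.15],
    [0,0,-0.05],
    [0,0,0]
  ],
  "twist": [
    [0,0,0],
    [0,0,0],
    [0,0,0],
    [0,0,0],
    [0,0,0],
    [0,0,0]
  ],
  "jaw": [255,255,255,255,255,255]
}}

```text
clock: 15.7
tcp_pos: [0.4507, -0.0159, 0.3232]
orientation: [-2.653, 1.679, 0.002]
contact_force: [0.6, -0.1, -2.8]
grip_width: 0.0205
```

```bash
python3 -c "
from h import *
plan((.48,-.27,.13),-64)
t=grab('top')
a=cv2.resize(t['color'][130:205,220:295],(500,500),interpolation=cv2.INTER_CUBIC)
cv2.imwrite('pics/z11.png',cv2.cvtColor(a,cv2.COLOR_RGB2BGR))"
```

```text
t15.70 gp [ 0.4506 -0.0156  0.1685] yaw -64.65 tilt 0.11 F [ 0.6 -0.1 -2.8] M [-0.06  0.09 -0.02] w 0.0205
  dp total (units) [2.019 0.686 0.317]  twist units [-0.0004  0.0009 -0.0055]  dp in goal frame [2.01  0.708 0.321]
```

View pics/z11.png

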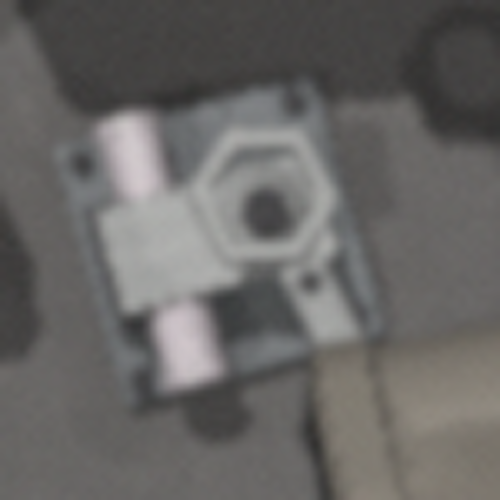

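The wrench is off the nut, with the handle straight and the stud visible through the ring at (268,210). I'll carry it to free bench on the right.

{"method": "apply_moves", "body": {
  "dp": [
    [0.1,0.05,0],
    [0.25,0.12,-0.01],
    [0.32,0.15,-0.01],
    [0.32,0.15,-0.01],
    [0.32,0.15,-0.01],
    [0.32,0.15,-0.01],
    [0.25,0.12,-0.01],
    [0.15,0.07,0],
    [0.05,0.02,0],
    [0,0,0]
  ],
  "twist": [
    [0,0,0],
    [0,0,0],
    [0,0,0],
    [0,0,0],
    [0,0,0],
    [0,0,0],
    [0,0,0],
    [0,0,0],
    [0,0,0],
    [0,0,0]
  ],
  "jaw": [255,255,255,255,255,255,255,255,255,255]
}}

```text
clock: 16.75
tcp_pos: [0.4489, -0.2993, 0.3185]
orientation: [2.657, -1.67, -0.028]
contact_force: [0.6, 0.5, -4.0]
grip_width: 0.0203
```

```bash
python3 -c "
from h import *
plan((.45,-.30,.024),-64.6)"
```

```text
t16.75 gp [ 0.4463 -0.2982  0.1638] yaw -64.31 tilt 1.05 F [ 0.6  0.5 -4. ] M [-0.05  0.03 -0.  ] w 0.0203
  dp total (units) [ 0.025 -0.02   1.165]  twist units [0.0059 0.0065 0.0025]  dp in goal frame [ 0.009 -0.005  1.165]
```

Level the tool and descend to just above the bench.

{"method": "apply_moves", "body": {
  "dp": [
    [0,0,0.08],
    [0,0,0.15],
    [0,0,0.2],
    [0,0,0.2],
    [0,0,0.2],
    [0,0,0.1],
    [0,0,0.03],
    [0,0,0]
  ],
  "twist": [
    [0.006,0.0065,0],
    [0,0,0],
    [0,0,0],
    [0,0,0],
    [0,0,0],
    [0,0,0],
    [0,0,0],
    [0,0,0]
  ],
  "jaw": [255,255,255,255,255,255,255,255]
}}

```text
clock: 17.55
tcp_pos: [0.4515, -0.2856, 0.1978]
orientation: [-2.667, 1.648, 0.008]
contact_force: [-0.2, 0.3, -3.2]
grip_width: 0.0205
```

```bash
python3 -c "
from h import *
plan((.45,-.30,.024),-64.6)"
```

```text
t17.55 gp [ 0.4513 -0.2843  0.0431] yaw -63.43 tilt 0.48 F [-0.2  0.3 -3.2] M [-0.09  0.14 -0.04] w 0.0205
  dp total (units) [0.103 0.065 0.158]  twist units [-0.0012  0.0038  0.0098]  dp in goal frame [0.103 0.063 0.159]
```

{"method": "apply_moves", "body": {
  "dp": [
    [0,0,0.05],
    [0,0,0.05],
    [0,0,0.04],
    [0,0,0.01],
    [0,0,0]
  ],
  "twist": [
    [-0.001,0.004,0],
    [0,0,0],
    [0,0,0],
    [0,0,0],
    [0,0,0]
  ],
  "jaw": [255,255,255,255,255]
}}

```text
clock: 18.05
tcp_pos: [0.453, -0.2859, 0.1811]
orientation: [-2.672, 1.651, -0.01]
contact_force: [0.0, 0.7, -3.0]
grip_width: 0.0207
```

```bash
python3 -c "
from h import *
plan((.45,-.285,.024),-64.6)"
```

```text
t18.05 gp [ 0.4539 -0.2864  0.0264] yaw -63.42 tilt 0.37 F [ 0.   0.7 -3. ] M [-0.03  0.12  0.01] w 0.0207
  dp total (units) [-0.018  0.019  0.02 ]  twist units [-0.0017 -0.0026  0.0098]  dp in goal frame [-0.017  0.019  0.02 ]
```

{"method": "apply_moves", "body": {
  "dp": [
    [0,0,0.012],
    [0,0,0.01],
    [0,0,0]
  ],
  "twist": [
    [-0.0017,-0.0026,0],
    [0,0,0],
    [0,0,0]
  ],
  "jaw": [255,255,255]
}}

```text
clock: 18.35
tcp_pos: [0.4531, -0.2862, 0.1788]
orientation: [-2.672, 1.652, -0.001]
contact_force: [0.6, -0.2, -2.7]
grip_width: 0.0204
```

```bash
python3 -c "
from h import *
plan((.45,-.285,.024),-64.6)
s=grab('scene');save(s,'scene12.png')"
```

```text
t18.35 gp [ 0.4532 -0.2863  0.0241] yaw -63.45 tilt 0.02 F [ 0.6 -0.2 -2.7] M [0.03 0.11 0.04] w 0.0204
  dp total (units) [-0.021  0.019  0.001]  twist units [-0.0001 -0.0001  0.0096]  dp in goal frame [-0.021  0.019  0.001]
```

View pics/scene12.png

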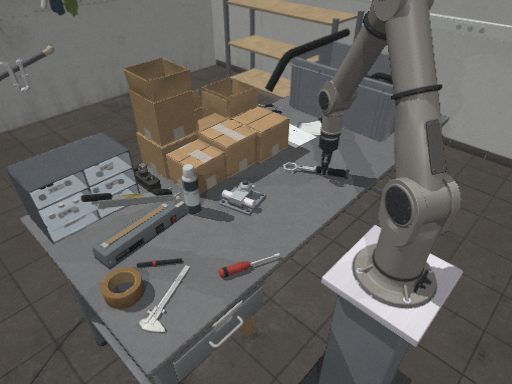

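The wrench is practically on the bench, with its ring at (290,168) in the scene view. I'll lower a touch until contact and check the force.

{"method": "apply_moves", "body": {
  "dp": [
    [0,0,0.008],
    [0,0,0.004]
  ],
  "twist": [
    [0,0,0],
    [0,0,0]
  ],
  "jaw": [255,255]
}}

```text
clock: 18.6
tcp_pos: [0.4532, -0.2863, 0.1787]
orientation: [-2.672, 1.652, -0.001]
contact_force: [-2.3, 1.5, 3.2]
grip_width: 0.0204
```

```bash
python3 -c "
from h import *
plan((.45,-.285,.024),-64.6)"
```

```text
t18.60 gp [ 0.4533 -0.2863  0.024 ] yaw -63.45 tilt 0.03 F [-2.3  1.5  3.2] M [0.25 0.44 0.03] w 0.0204
  dp total (units) [-0.022  0.019 -0.   ]  twist units [-0.0002 -0.0002  0.0096]  dp in goal frame [-0.021  0.02  -0.   ]
```

Contact with the bench, force now +3.2 N. I'll open slowly and retreat straight up.

{"method": "apply_moves", "body": {
  "dp": [
    [0,0,0],
    [0,0,0],
    [0,0,0],
    [0,0,0],
    [0,0,0],
    [0,0,-0.05],
    [0,0,-0.1],
    [0,0,-0.2],
    [0,0,-0.25],
    [0,0,-0.25],
    [0,0,-0.2],
    [0,0,-0.05],
    [0,0,0]
  ],
  "twist": [
    [0,0,0],
    [0,0,0],
    [0,0,0],
    [0,0,0],
    [0,0,0],
    [0,0,0],
    [0,0,0],
    [0,0,0],
    [0,0,0],
    [0,0,0],
    [0,0,0],
    [0,0,0],
    [0,0,0]
  ],
  "jaw": [200,120,60,0,0,0,0,0,0,0,0,0,0]
}}

```text
clock: 19.9
tcp_pos: [0.4535, -0.2866, 0.3218]
orientation: [-2.671, 1.652, -0.011]
contact_force: [-0.4, 0.3, 0.2]
grip_width: 0.0853
```

```bash
python3 -c "
from h import *
plan((.25,-.5,.25),-64.6)
s=grab('scene');save(s,'scene13.png');t=grab('top');save(t,'top13.png')"
```

```text
t19.90 gp [ 0.4545 -0.287   0.1671] yaw -63.48 tilt 0.41 F [-0.4  0.3  0.2] M [-0.03  0.01 -0.02] w 0.0853
  dp total (units) [ 0.838  2.308 -0.697]  twist units [-0.0022 -0.0027  0.0094]  dp in goal frame [ 0.879  2.295 -0.691]
```

View pics/scene13.png

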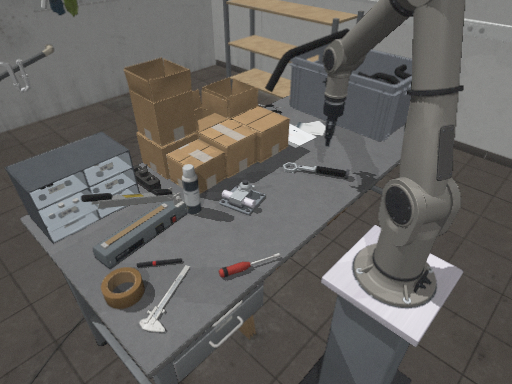

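The wrench lies free on the bench, ring at (290,167) and butt at (350,174). I'll back the arm out of the top view and verify everything.

{"method": "apply_moves", "body": {
  "dp": [
    [0.06,0.16,-0.1],
    [0.12,0.33,-0.1],
    [0.12,0.33,-0.1],
    [0.12,0.33,-0.1],
    [0.12,0.33,-0.1],
    [0.12,0.33,-0.1],
    [0.06,0.16,-0.03],
    [0,0,0],
    [0,0,0],
    [0,0,0]
  ],
  "twist": [
    [0,0,0],
    [0,0,0],
    [0,0,0],
    [0,0,0],
    [0,0,0],
    [0,0,0],
    [0,0,0],
    [0,0,0],
    [0,0,0],
    [0,0,0]
  ],
  "jaw": [0,0,0,0,0,0,0,0,0,0]
}}

```text
clock: 21.0
tcp_pos: [0.2742, -0.4722, 0.3836]
orientation: [-2.671, 1.641, 0.031]
contact_force: [0.4, 0.8, 0.1]
grip_width: 0.0854
```

Run:
```python
from h import *
import pickle
o,R=tool();print(o['clock'],o['tcp_pos'],o['contact_force'],abs(o['qvel']).max())
fs=[grab('top') for i in range(13)];t=fs[0];save(t,'top14.png');t['z_map']=np.median([f['z_map'] for f in fs],0);C=cloud(t)
P=C[150:176,244:276].reshape(-1,3);nt=P[P[:,2]>.053];c=nt.mean(0);d=nt[:,:2]-c[:2];rr=np.hypot(*d.T);ph=np.arctan2(d[:,1],d[:,0])
for k in (2,4,6):
    z=(rr**k*np.exp(6j*ph)).sum()/(rr**k).sum();print('nut corner',np.degrees(np.angle(z))/6,abs(z))
print('nut mean',c)
def sel(lo,hi,x0,x1,y0,y1):
    P=C.reshape(-1,3);k=(P[:,2]>lo)&(P[:,2]<hi)&(P[:,0]>x0)&(P[:,0]<x1)&(P[:,1]>y0)&(P[:,1]<y1);return P[k]
k=sel(.008,.022,.53,.66,-.29,-.18);print('ring',(k.min(0)+k.max(0))/2,np.median(k[:,2]),len(k))
h=sel(.02,.05,.30,.5,-.42,-.22);w,V=np.linalg.eigh(np.cov(h[:,:2].T));a=V[:,1]*np.sign(V[0,1]);print('handle mean',h.mean(0),'axis',np.degrees(np.arctan2(a[1],a[0])))
n=sel(.008,.03,.475,.56,-.30,-.22);w,V=np.linalg.eigh(np.cov(n[:,:2].T));a=V[:,1]*np.sign(V[0,1]);print('neck axis',np.degrees(np.arctan2(a[1],a[0])))
```

```text
21.0 [ 0.27419466 -0.47222004  0.38362495] [0.41909399 0.8319052  0.08662218] 0.014874451705455698
nut corner -29.3828720110367 0.12984753494431492
nut corner -29.431625512600206 0.1964428548088952
nut corner -29.54569082471835 0.26315036630105165
nut mean [0.58224261 0.04613349 0.06700574]
ring [ 0.57124682 -0.22211982  0.01506095] 0.013743569621614604 159
handle mean [ 0.42814762 -0.29785249  0.03083083] axis 27.462275707571624
neck axis 26.640313361462816
```

View pics/top14.png

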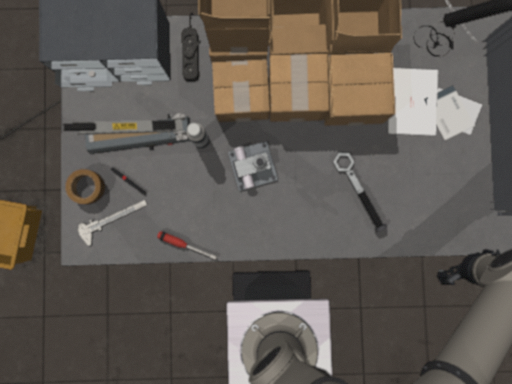

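The final top view shows the wrench lying straight, with ring at (344,161) and butt at (381,231). Neck and handle axes are 26.6° and 27.5°. The stand, can, caliper and nut driver sit at their original pixels, and the arm is off the bench. I'll hand in.

```bash
python3 -c "
from h import *
import pickle
t0=pickle.load(open('top0.pkl','rb'));t=grab('top')
d=cv2.absdiff(t0['color'],t['color']).max(2)
for n,(u0,u1,v0,v1) in dict(can=(183,210,118,150),caliper=(75,150,198,246),driver=(155,220,228,262)).items(): print(n,'changed px',(d[v0:v1,u0:u1]>40).sum())
print(r.hand_in())"
```

```text
can changed px 0
caliper changed px 0
driver changed px 0
the job is handed in; nothing more can be done
None
```

I seated the ring on the nut, turned it clockwise until the joint clicked, then took the wrench off and laid it on the bench. The job is handed in at about 22 s of the 67 s allowed; no verdict came back.

- **Seating:** the ring's top read 62.4 mm, so its underside was about 48.4 mm up, on the washer. The stud was centred in the hole.
- **Tightening:** I turned the handle about 68° clockwise to the tight stop, where I felt about 0.96 N m at the hinge. I carried on to a joint angle of about 0.17–0.2 rad by image and pose, while the torque fell. That is past the click and short of the 0.27 limit. One check was weaker: reading the angle from the fallen torque alone gave only about 0.11 rad, still past the click.
- **Laying down:** the handle sprang back straight, with neck and handle axes 26.6° and 27.5°. The wrench lies flat with the ring top at 13.7 mm, about 27 cm from the nut. The gripper is clear of everything.
- **Nut:** its corners moved from 28.6° to 30.5°, modulo 60°. That pattern alone cannot tell a 58° clockwise turn from almost none. A 58° turn (1.01 rad) fits the 68° of handle travel less play, and it is within the expected 0.6–1.1 rad.
- **Other objects:** the spray can, caliper and nut driver show no changed pixels in the top view.

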